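# Cap the open movement pots from the guarded stack

### The job

Put a dust cap on every open movement pot on the bench and press each cap down until it is fully home. The caps are nested in the grey guard case: first raise its clear flap right up, swing the prop stay upright and let the flap down to rest on the stay, then lift off one cap at a time without bringing up the one beneath, and leave the spare caps nested where they are. When all the pots are capped, raise the flap off the stay, fold the stay back down and shut the flap; leave the other things on the bench alone.

Things in the scene. Friction and masses are not known exactly. Their poses are not given: they have to be found in the camera images.
- guard_case: Fixed grey open-topped tray, 175 (x) x 130 (y) x 70 mm, walls 5 mm, floor 4 mm thick. Origin: centre of its underside; x points to the hinge side (away from the robot), y to its left, z up. Hinge line of the flap along y at x +87.5, z +74 mm. It stands at a different place and up to 8 degrees turned each time.
- stack_seat (a point): Centre of the case's inner floor spot where the cap stack stands: a spigot 39 mm wide and 8 mm high stands on it, inside the lowest cap. 122 mm in front of the hinge line; z = case floor (4 mm above bench).
- flap (a joint): Hinge angle of the clear flap (175 x 166 x 4 mm, 0.25 kg), rad: 0 shut (level), 1.66 stop, just past upright, where it stands by itself; it falls forward when below 1.57. Resting on the upright stay it reads about 1.28.
- flap_hinge (a point): Middle of the flap's hinge line (axis along the case's y).
- flap_bar (a point): Middle of the flap's grip bar: round steel bar 10 mm thick, 80 mm long, parallel to the hinge, 213 mm from the hinge line and 38 mm beyond the flap's free edge, in the plane of the flap; the straight part between its two arms is free to grip. At flap angle a the bar lies 213 cos(a) mm in front of the hinge (towards the robot) and 213 sin(a) mm above it.
- stay (a joint): Angle of the prop stay, rad: 0 folded (lying forward along the right-hand (-y) outer wall, 10 mm under the flap), 1.57 upright against its stop, where its tip carries the flap. A stiff pivot holds it at any angle (about 1.2 N at the pin moves it). It can be swung only with the flap well up: above 1.4 rad it is free.
- stay_pivot (a point): Stay's pivot: 35 mm in front of the hinge line and 10 mm below it, just outside the right wall; its axis is parallel to the hinge.
- stay_pin (a point): Grip point on the stay's finger pin: round steel pin 8 mm thick that sticks out 60 mm sideways (the case's -y) from the free end of the stay, 130 mm from the pivot; this point is 40 mm out from the rod. It moves on an arc of 130 mm radius about the pivot as the stay swings.
- cap_1: Grey plastic dust cap, one of four alike, 54 mm across, 22 mm high: hollow skirt (bore 43 mm, 10 mm deep), top plate at 10 to 13 mm, and a round grip boss on top 39 mm across, 13 to 22 mm up. Origin: centre of its underside. 50 g. In the stack caps nest at 13 mm pitch, each over the boss of the one beneath (1 lowest, 4 on top), so lift it straight up 10 mm or more before going sideways.
- cap_2: Grey plastic dust cap, one of four alike, 54 mm across, 22 mm high: hollow skirt (bore 43 mm, 10 mm deep), top plate at 10 to 13 mm, and a round grip boss on top 39 mm across, 13 to 22 mm up. Origin: centre of its underside. 50 g. In the stack caps nest at 13 mm pitch, each over the boss of the one beneath (1 lowest, 4 on top), so lift it straight up 10 mm or more before going sideways.
- cap_3: Grey plastic dust cap, one of four alike, 54 mm across, 22 mm high: hollow skirt (bore 43 mm, 10 mm deep), top plate at 10 to 13 mm, and a round grip boss on top 39 mm across, 13 to 22 mm up. Origin: centre of its underside. 50 g. In the stack caps nest at 13 mm pitch, each over the boss of the one beneath (1 lowest, 4 on top), so lift it straight up 10 mm or more before going sideways.
- cap_4: Grey plastic dust cap, one of four alike, 54 mm across, 22 mm high: hollow skirt (bore 43 mm, 10 mm deep), top plate at 10 to 13 mm, and a round grip boss on top 39 mm across, 13 to 22 mm up. Origin: centre of its underside. 50 g. In the stack caps nest at 13 mm pitch, each over the boss of the one beneath (1 lowest, 4 on top), so lift it straight up 10 mm or more before going sideways.
- pot_1: Loose aluminium pot, 54 mm across, 0.3 kg (2 or 3 of 4 are present). Origin: centre of its underside. Shoulder at 24 mm; tapered neck above it to 32 mm (39 mm wide at the shoulder, 33 at the top) enters the cap. A black seal ring round it stands 5 mm proud, slides down under about 6 N and stays down: a cap just laid on has its underside at 29 mm, fully home at 24 mm (boss top at 46 mm).
- pot_2: Loose aluminium pot, 54 mm across, 0.3 kg (2 or 3 of 4 are present). Origin: centre of its underside. Shoulder at 24 mm; tapered neck above it to 32 mm (39 mm wide at the shoulder, 33 at the top) enters the cap. A black seal ring round it stands 5 mm proud, slides down under about 6 N and stays down: a cap just laid on has its underside at 29 mm, fully home at 24 mm (boss top at 46 mm).
- pot_3: Loose aluminium pot, 54 mm across, 0.3 kg (2 or 3 of 4 are present). Origin: centre of its underside. Shoulder at 24 mm; tapered neck above it to 32 mm (39 mm wide at the shoulder, 33 at the top) enters the cap. A black seal ring round it stands 5 mm proud, slides down under about 6 N and stays down: a cap just laid on has its underside at 29 mm, fully home at 24 mm (boss top at 46 mm).
- pot_4: Loose aluminium pot, 54 mm across, 0.3 kg (2 or 3 of 4 are present). Origin: centre of its underside. Shoulder at 24 mm; tapered neck above it to 32 mm (39 mm wide at the shoulder, 33 at the top) enters the cap. A black seal ring round it stands 5 mm proud, slides down under about 6 N and stays down: a cap just laid on has its underside at 29 mm, fully home at 24 mm (boss top at 46 mm).
- parts_tin: Closed white round tin, 50 mm across, 21 mm high. Not part of the job. Origin: centre of its underside.
- loupe: Black eye loupe, 35 mm across, 34 mm high. Not part of the job. Origin: centre of its underside.
- gold_disc_1: Brass dial disc, 31 mm across, 10 mm thick, lying flat. Not part of the job. Origin: centre of its underside.

How it is judged:
By the outcome, as a careful person would: the job done as asked, in the order asked, and still so for the second after the job is handed in, with the robot touching nothing.
Of pot_1, pot_2, pot_3, pot_4 only 2 to 3 are there at a start; the rules pass over those that are not, and their reading is None.
At some moment in a run one of pot_1, pot_2, pot_3, pot_4 may be knocked a few centimetres aside while the robot is not near it.
It also fails if it takes over 210 s, if anything falls off the work surface, if the arm or the gripper's body presses on something with over 40 N, if the wrist force passes 120 N, or if a joint passes its speed limit or range.

### The arm

A 7-joint arm with a two-finger parallel gripper is mounted at the origin on a cart in front of the work surface, level with it; the furniture and walls round the work are solid. World frame = base frame: x ahead of the robot, y to its left, z up, the work surface at z = 0. Lengths are in m, angles in rad, forces in N, time in s.
With the tool pointing down it reaches from about 0.4 to 0.85 m from the base axis. Payload 10.4 kg.
Tool frame: the origin (TCP) lies between the finger pads; the fingertips stand ahead of it and the grasp point (between the pads) lies 6 mm ahead of it (finger_overhang is the z of the fingertips in the tool frame, in m); z points along the fingers, y is the direction in which the jaws open and shut (so a half turn about z gives the same grasp; the last joint's range is limited). The gripper opens to 85 mm and grips with 20 to 120 N. Pads are 22 mm wide; open, the fingers measure 114 mm over their backs; the gripper's body (76 mm by 85 mm) begins 54 mm behind the grasp point. The pads swing forward as they close: fully open they stand 13 mm farther back than shut.
Start: joints at [1.241, 0.332, -0.065, 1.46, 0.022, 1.35, -0.088], TCP at [0.189, -0.596, 0.256] pointing down, gripper open.
Joint ranges: [-2.6, 2.6], [-0.5, 2.12], [-1.47, 1.34], [0.16, 2.42], [-1.27, 4.41], [0.06, 2.06], [-2.6, 2.6]. Speed limits (rad/s): [2.22, 2.22, 2.79, 2.79, 3.14, 3.14, 3.14].

### API

Orientations are given as a unit quaternion [x, y, z, w].
In Python, from workcell import * gives the robot as it stands.
- The arm moves only by the shell command python3 -m creep 'ROWS' [FORCE]. ROWS is JSON, a list of rows, each a list of 7 numbers: the turn, a rotation vector about the tool's x, y, z in rad, then the shift along the tool's x, y, z in mm, then the closure in counts, from 0 (fully open) to 255 (shut). In form: [[wx, wy, wz, dx, dy, dz, claw], ...]. A call has 1 to 8 rows; each row shifts and turns the commanded pose from where the row before left it, along the tool's axes as they then stand; what a row does not reach is not made up. A row lasts 1/10 s, in which the tool goes at most 50 mm and 8.59 degrees, less where a joint would pass 70% of its speed; a pose out of reach is approached as far as the arm can. A call is refused whole if a number of a shift passes 50 or a number of a turn 0.15, either way. A call with a gripper value outside its range is refused whole. The fingers move at their own pace and stop on an object; FORCE is the grip in N (left out, the last holds). Time passes only in rows, so rows that do not move let the fingers close. It gives the time, the measured TCP pose, the force and the opening at its end, in the units of the state.
- get_obs(): the state, without advancing time (a new reading comes with each control period).
- camera(name): name is "scene" or "top" or "wrist"; returns (picture, depth): 384x512x3 uint8, blue, green, red; 384x512 float32, m along the optical axis (not along the pixel's ray), 0 where there is no reading.
- camera_model(name): a dict with "camera_matrix" (3x3 intrinsics, pixels), "R" (3x3) and "t" (3): a world point X has camera coordinates R X + t; the wrist camera has in their place "mount" (4x4, takes a point from camera to tool coordinates, whose origin is the TCP and whose axes are the flange's). Camera axes: x right, y down, z forward; pixel columns grow to the right and rows downward; lengths in m; the calibration is good to about 2 mm. A picture is of the moment at which its call begins: read the wrist's pose just before it. camera_model takes no time and is no camera call.
- hand_in(): hands the job in, once; it reports no verdict.
The state is a dict: "clock": time; "joint_pos": joint angles; "joint_velocities": joint speeds; "tau": joint torques, N m; "position": TCP position; "ee_rot": TCP orientation; "ft_force": force on the tool from outside, world axes, zero at the start; "torque": the same for the moment, N m; "grip_width": opening from 0.0 (shut) to 1.0 (fully open).
Only numpy, scipy, OpenCV 4.12 (cv2) and the standard library are available. Lean on these libraries where they do the work, as an engineer would, in place of code of your own. Each camera call takes 0.05 s, during which the arm holds its last target.

## Working session

There is one attempt and no reset: what is moved stays moved. The work goes in short steps, Python scripts to look and compute and a shell command to move; the robot and the scene stay as the last step left them, time stands still between calls to the robot, and variables do not carry over. Pictures are saved under pics/ and viewed, and the job is handed in when it is done.

```bash
ls; mkdir -p pics
python3 - <<'E'
from workcell import *
import cv2, numpy as np
o=get_obs(); print({k:np.round(v,3) for k,v in o.items()})
for n in ["scene","top"]:
    p,d=camera(n); cv2.imwrite(f"pics/{n}0.png",p); np.save(f"pics/{n}0.npy",d)
    m=camera_model(n); print(n,{k:np.round(np.array(v),3).tolist() if not isinstance(v,str) else v for k,v in m.items()})
m=camera_model("wrist"); print(m)
E
```

```text
pics
{'clock': np.float64(0.0), 'joint_pos': array([ 1.241,  0.333, -0.065,  1.461,  0.022,  1.35 , -0.089]), 'joint_velocities': array([ 0.001, -0.001, -0.001, -0.   , -0.003, -0.001, -0.   ]), 'tau': array([-1.0000e-03, -6.2545e+01,  4.8000e-02, -3.9160e+01,  1.6000e-02,
        1.0000e-02, -0.0000e+00]), 'position': array([ 0.189, -0.595,  0.256]), 'ee_rot': array([ 0.988,  0.153, -0.   , -0.001]), 'ft_force': array([-0.046,  0.913,  0.504]), 'torque': array([-0.015, -0.016, -0.022]), 'grip_width': np.float64(1.0)}
scene {'camera_matrix': [[360.146, 0.0, 257.945], [0.0, 360.146, 189.465], [0.0, 0.0, 1.0]], 'R': [[-0.478, -0.878, 0.006], [-0.628, 0.337, -0.701], [0.614, -0.339, -0.713]], 't': [0.242, 0.443, 0.622]}
top {'camera_matrix': [[410.933, 0.0, 253.268], [0.0, 410.933, 189.983], [0.0, 0.0, 1.0]], 'R': [[-0.065, -0.998, -0.007], [-0.977, 0.065, -0.204], [0.204, -0.007, -0.979]], 't': [-0.011, 0.589, 1.129]}
{'camera_matrix': array([[332.02565539,   0.        , 259.04410131],
       [  0.        , 332.02565539, 191.33657727],
       [  0.        ,   0.        ,   1.        ]]), 'mount': array([[ 3.22370599e-04, -9.46935634e-01, -3.21423089e-01,
         8.41061893e-02],
       [ 9.99999880e-01,  1.86913080e-04,  4.52288307e-04,
        -5.35856445e-04],
       [-3.68209735e-04, -3.21423196e-01,  9.46935580e-01,
        -1.17249828e-01],
       [ 0.00000000e+00,  0.00000000e+00,  0.00000000e+00,
         1.00000000e+00]])}
```

View pics/scene0.png

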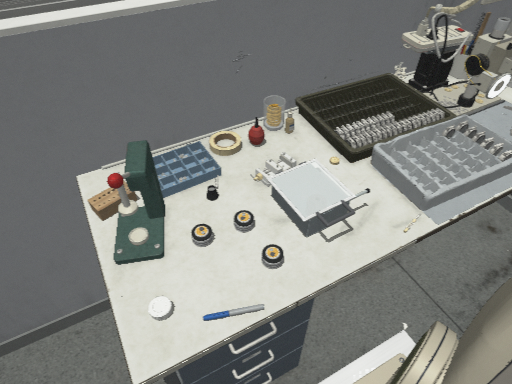

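View pics/top0.png

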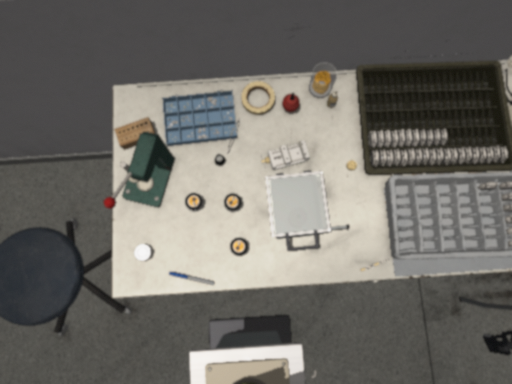

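The scene and top views show three open pots, at top-view pixels (194,201), (233,202) and (239,246). The case is around (298,204), with the grip bar near (302,241) and the stay pin near (347,227).

```bash
cat > h.py <<'E'
from workcell import *
import cv2, numpy as np
from scipy.spatial.transform import Rotation as Rn
def ray(n,uv,o=None):
    m=camera_model(n);K=np.array(m["camera_matrix"])
    d=np.linalg.inv(K)@np.array([uv[0],uv[1],1.])
    if n=="wrist":
        M=np.array(m["mount"]);R=Rn.from_quat(o["ee_rot"]).as_matrix()
        return np.array(o["position"])+R@M[:3,3], R@M[:3,:3]@d
    R=np.array(m["R"]);t=np.array(m["t"])
    return -R.T@t, R.T@d
def onz(n,uv,z,o=None):
    c,d=ray(n,uv,o); return c+d*(z-c[2])/d[2]
def cross(r1,r2):
    (a,u),(b,v)=r1,r2; u=u/np.linalg.norm(u);v=v/np.linalg.norm(v)
    s=np.linalg.lstsq(np.c_[u,-v],b-a,rcond=None)[0]
    p,q=a+s[0]*u,b+s[1]*v
    return (p+q)/2,np.linalg.norm(p-q)
def pix(n,X,o=None):
    m=camera_model(n);K=np.array(m["camera_matrix"])
    if n=="wrist":
        M=np.array(m["mount"]);R=Rn.from_quat(o["ee_rot"]).as_matrix()
        T=R.T@(np.array(X)-np.array(o["position"])); c=M[:3,:3].T@(T-M[:3,3])
    else: c=np.array(m["R"])@np.array(X)+np.array(m["t"])
    p=K@c; return p[:2]/p[2]
def cloud(n,d,o=None):
    v,u=np.mgrid[:d.shape[0],:d.shape[1]]
    m=camera_model(n);K=np.array(m["camera_matrix"])
    c=np.stack([(u-K[0,2])/K[0,0]*d,(v-K[1,2])/K[1,1]*d,d],-1)
    if n=="wrist":
        M=np.array(m["mount"]);R=Rn.from_quat(o["ee_rot"]).as_matrix()
        return (c@M[:3,:3].T+M[:3,3])@R.T+np.array(o["position"])
    return (c-np.array(m["t"]))@np.array(m["R"])
E
python3 - <<'E'
from h import *
p=cv2.imread("pics/top0.png");q=cv2.resize(p[160:260,180:360],None,fx=4.4,fy=4.4,interpolation=cv2.INTER_CUBIC);cv2.imwrite("pics/top0z.png",q)
p=cv2.imread("pics/scene0.png");q=cv2.resize(p[150:275,180:380],None,fx=4,fy=4,interpolation=cv2.INTER_CUBIC);cv2.imwrite("pics/scene0z.png",q)
d=np.load("pics/top0.npy");P=cloud("top",d)
for uv in [(194,201),(233,202),(239,246),(298,204),(320,175),(302,241),(143,252)]: print(uv,P[uv[1],uv[0]].round(3),onz("top",uv,0.03).round(3))
for uv in [(202,234),(244,220),(273,255)]: print(onz("scene",uv,0.03).round(3))
E
```

```text
(194, 201) [0.571 0.126 0.035] [0.572 0.127 0.03 ]
(233, 202) [0.56  0.011 0.036] [0.561 0.012 0.03 ]
(239, 246) [0.431 0.001 0.032] [0.431 0.001 0.03 ]
(298, 204) [ 0.535 -0.174  0.076] [ 0.542 -0.179  0.03 ]
(320, 175) [ 0.614 -0.244  0.08 ] [ 0.626 -0.253  0.03 ]
(302, 241) [ 0.436 -0.185 -0.   ] [ 0.433 -0.181  0.03 ]
(143, 252) [0.433 0.281 0.023] [0.432 0.279 0.03 ]
[0.563 0.129 0.03 ]
[0.554 0.016 0.03 ]
[0.425 0.004 0.03 ]
```

View pics/top0z.png

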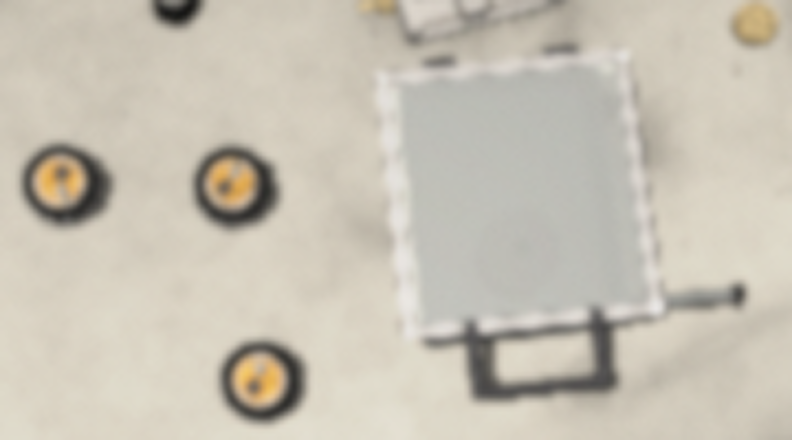

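View pics/scene0z.png

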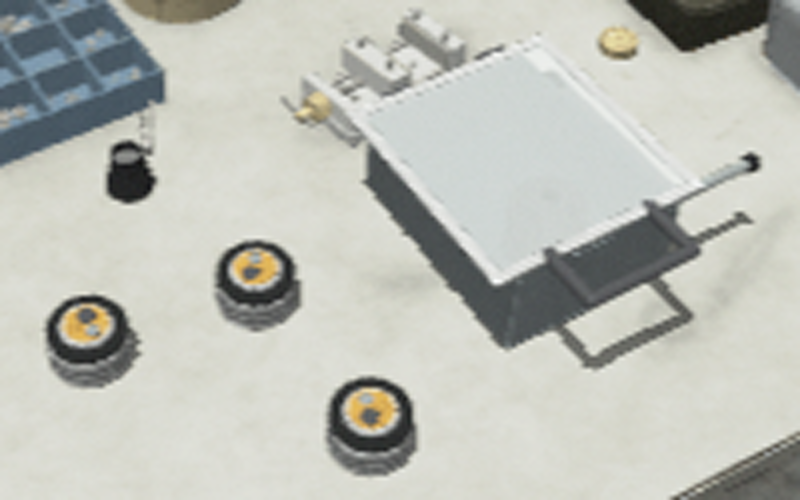

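Run:
```python
from h import *
z=lambda u,v:(u/4.4+180-0.4,v/4.4+160-0.4)
L={'TL':(379,72,.076),'TR':(630,50,.076),'BR':(662,308,.076),'BL':(412,337,.076),'barL':(483,389,.074),'barR':(606,381,.074),'pintip':(741,294,.064),'pinrod':(668,300,.064)}
P={k:onz('top',z(a,b),c) for k,(a,b,c) in L.items()}
for k in P: print(k,P[k].round(4))
print('w',np.linalg.norm(P['TL']-P['TR']),np.linalg.norm(P['BL']-P['BR']),'l',np.linalg.norm(P['TL']-P['BL']),np.linalg.norm(P['TR']-P['BR']))
def ang(a,b):
    v=P[a]-P[b]; return np.degrees(np.arctan2(v[1],v[0]))
print(ang('TL','BL'),ang('TR','BR'),ang('TL','TR')-90,ang('BL','BR')-90,ang('barL','barR')-90)
zs=lambda u,v:(u/4-.4+180,v/4-.4+150)
S={'BL':(500,283,.076),'BR':(703,186,.076),'TL':(358,107,.076),'TR':(538,37,.076),'barL':(591,301,.074),'barR':(694,249,.074),'pintip':(753,160,.064)}
for k,(a,b,c) in S.items(): print(k,onz('scene',zs(a,b),c).round(4), cross(ray('scene',zs(a,b)),ray('top',z(*L[k][:2]))))
```

```text
TL [ 0.6224 -0.0886  0.076 ]
TR [ 0.6262 -0.2536  0.076 ]
BR [ 0.4564 -0.257   0.076 ]
BL [ 0.4486 -0.0971  0.076 ]
barL [ 0.4131 -0.1395  0.074 ]
barR [ 0.413  -0.2174  0.074 ]
pintip [ 0.4632 -0.3108  0.064 ]
pinrod [ 0.4625 -0.2636  0.064 ]
w 0.1650348252708238 0.16008687815774794 l 0.17402833164355902 0.16976600241062212
2.7968400847523114 1.145574151312351 1.3046308709084826 2.809421319305244 -0.0882529635154441
BL [ 0.4486 -0.0973  0.076 ] (array([ 0.44852302, -0.09718247,  0.07615672]), np.float64(0.00017467437009478234))
BR [ 0.4541 -0.2589  0.076 ] (array([ 0.45539846, -0.2581033 ,  0.07565791]), np.float64(0.0029615235593894525))
TL [ 0.6246 -0.0986  0.076 ] (array([ 0.6179565 , -0.09079253,  0.0858884 ]), np.float64(0.006540897488114551))
TR [ 0.627  -0.2494  0.076 ] (array([ 0.62804346, -0.25270481,  0.07347385]), np.float64(0.0037322000102482317))
barL [ 0.4121 -0.139   0.074 ] (array([ 0.41307502, -0.13974154,  0.07256324]), np.float64(0.00042539541130100775))
barR [ 0.4154 -0.2205  0.074 ] (array([ 0.41257334, -0.21675084,  0.07898684]), np.float64(0.0004131052443174214))
pintip [ 0.465  -0.3136  0.064 ] (array([ 0.46264583, -0.31009064,  0.06789676]), np.float64(0.00048585895643459963))
```

```bash
python3 -m creep '[[0,0,-0.14,0,0,0,0],[0,0,-0.14,0,0,0,0],[0,0,-0.14,0,0,0,0],[0,0,-0.14,0,0,0,0],[0,0,-0.14,0,0,0,0],[0,0,-0.14,0,0,0,0],[0,0,-0.14,0,0,0,0],[0,0,-0.14,0,0,0,0]]' 40
cat >> h.py <<'E'
def rel(target,yaw=None):
    """remaining shift in tool axes (mm) to TCP target; yaw deg of tool x about world z (tool down)"""
    o=get_obs();R=Rn.from_quat(o["ee_rot"]).as_matrix()
    print("pos",np.array(o["position"]).round(4),"toolx yaw",np.degrees(np.arctan2(R[1,0],R[0,0])).round(2),"z",R[:,2].round(3),"F",np.array(o["ft_force"]).round(1),"g",round(float(o["grip_width"]),3),"t",round(float(o["clock"]),2))
    print("shift",(R.T@(np.array(target)-np.array(o["position"]))*1000).round(1))
    if yaw is not None:
        print("turn",(Rn.from_matrix(R.T)*Rn.from_euler("z",yaw,degrees=True)*Rn.from_euler("x",180,degrees=True)).as_rotvec().round(3))
E
python3 - <<'E'
from h import *
import workcell; print([k for k in dir(workcell) if not k.startswith('__')]); print(getattr(workcell,'finger_overhang',None))
rel([0.42,-0.18,0.25],92)
print(get_obs()["joint_pos"].round(3))
E
```

```text
clock: 0.9
position: [0.1887, -0.5956, 0.2558]
ee_rot: [0.754, 0.657, 0.0, -0.0]
ft_force: [0.6, 0.3, -0.1]
grip_width: 1.001
['MotionError', 'camera', 'camera_model', 'finger_overhang', 'get_obs', 'hand_in']
0.025
pos [ 0.1887 -0.5956  0.2558] toolx yaw 82.08 z [-0.     0.001 -1.   ] F [ 0.6  0.3 -0.1] g 1.001 t 0.9
shift [443.6 171.9   6.1]
turn [-0.    -0.001 -0.173]
[ 1.359  0.342 -0.216  1.453  0.073  1.355  1.001]
```

```bash
python3 -m creep '[[0,0,-0.1,45,17,0,150],[0,0,-0.073,45,17,0,150],[0,0,0,45,12,0,150],[0,0,0,45,12,0,150],[0,0,0,45,12,0,150],[0,0,0,45,12,0,150],[0,0,0,45,8,0,150],[0,0,0,45,8,0,150]]' 40
python3 - <<'E'
from h import *
rel([0.43,-0.18,0.25],92)
o=get_obs();p,d=camera("wrist");cv2.imwrite("pics/w1.png",p);np.save("pics/w1.npy",d)
print(get_obs()["joint_pos"].round(3))
E
```

```text
clock: 1.7
position: [0.2871, -0.2359, 0.256]
ee_rot: [0.697, 0.717, -0.0, -0.0]
ft_force: [1.7, -0.2, 0.5]
grip_width: 0.412
pos [ 0.2871 -0.2359  0.256 ] toolx yaw 91.66 z [-0. -0. -1.] F [ 1.7 -0.2  0.5] g 0.412 t 1.7
shift [ 51.7 144.5   5.9]
turn [-0.     0.    -0.006]
[ 1.146 -0.242 -0.503  2.037 -0.119  1.32   0.719]
```

View pics/w1.png

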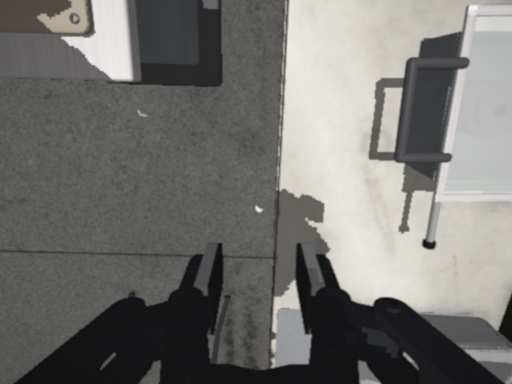

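Run:
```python
from h import *
o=get_obs()
for n,uv,z in [('barT',(411,62),.074),('barB',(402,156),.074),('edgeT',(468,10),.076),('edgeB',(444,197),.076),('pintip',(429,244),.064),('pinroot',(437,202),.064)]:
    print(n,onz('wrist',uv,z,o).round(4))
p=cv2.imread("pics/w1.png")
g=cv2.cvtColor(p,cv2.COLOR_BGR2GRAY)
for v in (75,90,110,130,145): print(v,[int(x) for x in g[v,395:425]])
d=np.load("pics/w1.npy");print(cloud('wrist',d,o)[110,403:412].round(3))
```

```text
barT [ 0.4141 -0.1286  0.074 ]
barB [ 0.4205 -0.209   0.074 ]
edgeT [ 0.4516 -0.0886  0.076 ]
edgeB [ 0.4665 -0.2467  0.076 ]
pintip [ 0.4693 -0.303   0.064 ]
pinroot [ 0.4679 -0.2563  0.064 ]
75 [209, 208, 207, 206, 206, 206, 204, 200, 178, 125, 67, 54, 63, 69, 75, 85, 94, 94, 85, 79, 73, 67, 61, 61, 59, 60, 60, 58, 58, 58]
90 [206, 205, 205, 205, 205, 202, 184, 136, 72, 52, 62, 70, 76, 84, 92, 90, 84, 80, 76, 68, 62, 60, 59, 61, 60, 61, 60, 60, 61, 61]
110 [203, 204, 204, 197, 161, 92, 54, 59, 68, 73, 82, 89, 90, 86, 80, 76, 71, 63, 61, 61, 58, 60, 59, 61, 60, 60, 59, 60, 59, 61]
130 [205, 185, 133, 72, 55, 64, 70, 79, 86, 88, 86, 82, 79, 75, 67, 63, 60, 61, 59, 61, 60, 60, 60, 60, 60, 59, 60, 62, 59, 61]
145 [134, 73, 56, 64, 72, 77, 83, 87, 85, 82, 78, 71, 65, 59, 62, 62, 63, 62, 62, 61, 59, 60, 61, 61, 61, 62, 60, 60, 62, 60]
[[ 0.411 -0.167  0.082]
 [ 0.413 -0.168  0.08 ]
 [ 0.413 -0.167  0.08 ]
 [ 0.413 -0.167  0.082]
 [ 0.414 -0.167  0.083]
 [ 0.415 -0.167  0.083]
 [ 0.416 -0.167  0.081]
 [ 0.417 -0.167  0.083]
 [ 0.418 -0.167  0.081]]
```

```bash
python3 -m creep '[[0,0,0,5,40,0,150],[0,0,0,5,40,0,150],[0,0,0,0,30,0,150],[0,0,0,0,20,0,150],[0,0,0,0,0,0,150],[0,0,0,0,0,0,150]]' 40
python3 - <<'E'
from h import *
rel([0.43,-0.18,0.25],92)
o=get_obs();p,d=camera("wrist");cv2.imwrite("pics/w2.png",p);np.save("pics/w2.npy",d)
import pickle;pickle.dump(o,open("pics/w2.pkl","wb"))
E
```

```text
clock: 2.35
position: [0.4165, -0.2239, 0.2558]
ee_rot: [0.697, 0.717, 0.0, -0.001]
ft_force: [-0.2, 0.2, 0.1]
grip_width: 0.411
pos [ 0.4165 -0.2239  0.2558] toolx yaw 91.69 z [-0.001  0.001 -1.   ] F [-0.2  0.2  0.1] g 0.411 t 2.35
shift [43.5 14.8  5.9]
turn [-0.001 -0.001 -0.005]
```

View pics/w2.png

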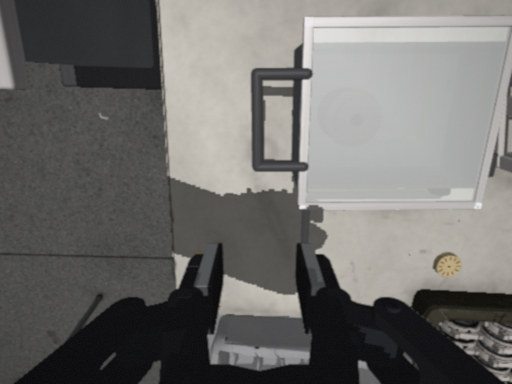

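Run:
```python
from h import *
import pickle;o=pickle.load(open("pics/w2.pkl","rb"))
P={}
for n,uv,z in [('barT',(258,70),.074),('barB',(258,168),.074),('BL',(304,18),.076),('BR',(300,209),.076),('TR',(482,208),.076),('TL',(512,17),.076),('stackc',(350,116),.065)]:
    P[n]=onz('wrist',uv,z,o);print(n,P[n].round(4))
for a,b in [('barT','barB'),('BL','BR'),('TL','TR'),('TL','BL'),('TR','BR')]:
    v=P[a]-P[b];print(a,b,np.linalg.norm(v).round(4),np.degrees(np.arctan2(v[1],v[0])).round(2))
```

```text
barT [ 0.4139 -0.1333  0.074 ]
barB [ 0.4164 -0.2188  0.074 ]
BL [ 0.4497 -0.093   0.076 ]
BR [ 0.458  -0.2578  0.076 ]
TR [ 0.6329 -0.2516  0.076 ]
TL [ 0.6165 -0.0873  0.076 ]
stackc [ 0.4987 -0.1699  0.065 ]
barT barB 0.0856 91.65
BL BR 0.165 92.87
TL TR 0.1651 95.7
TL BL 0.1669 1.96
TR BR 0.175 2.04
```

```bash
python3 -m creep '[[0,0,0,24,0,0,150],[0,0,0,24,0,20,150],[0,0,0,0,0,40,150],[0,0,0,0,0,40,150],[0,0,0,0,0,35,150],[0,0,0,0,0,0,150],[0,0,0,0,0,0,150]]' 40
python3 - <<'E'
from h import *
rel([0.415,-0.176,0.08],92)
o=get_obs();p,d=camera("wrist");cv2.imwrite("pics/w3.png",p)
P=cloud('wrist',d,o)
E
```

```text
clock: 3.1
position: [0.4152, -0.1758, 0.1222]
ee_rot: [0.697, 0.717, -0.0, -0.0]
ft_force: [0.1, -1.5, 0.9]
grip_width: 0.412
pos [ 0.4152 -0.1758  0.1222] toolx yaw 91.66 z [-0. -0. -1.] F [ 0.1 -1.5  0.9] g 0.412 t 3.1
shift [-0.1 -0.2 42.2]
turn [-0.    -0.    -0.006]
```

View pics/w3.png

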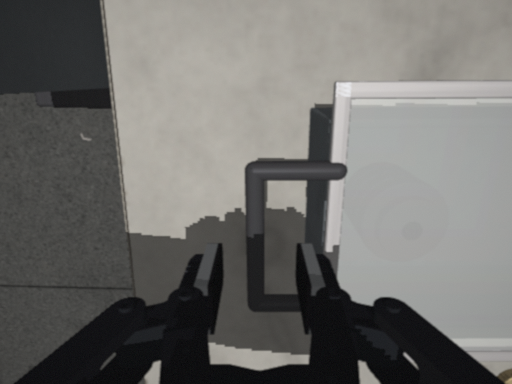

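Bar is at column ~256, centred between the fingers (mid ~260). I'll lower onto it and grip.

```bash
python3 -m creep '[[0,0,0,0,0,22,150],[0,0,0,0,0,20,150],[0,0,0,0,0,0,150],[0,0,0,0,0,0,255],[0,0,0,0,0,0,255],[0,0,0,0,0,0,255],[0,0,0,0,0,0,255]]' 40
python3 - <<'E'
from h import *
rel([0.415,-0.176,0.08],92)
E
```

```text
clock: 3.85
position: [0.4132, -0.1766, 0.0807]
ee_rot: [0.697, 0.717, -0.002, -0.001]
ft_force: [-17.7, 1.7, 18.5]
grip_width: 0.105
pos [ 0.4132 -0.1766  0.0807] toolx yaw 91.6 z [-0.005 -0.001 -1.   ] F [-17.7   1.7  18.5] g 0.105 t 3.85
shift [0.6 1.9 0.7]
turn [-0.005  0.001 -0.007]
```

```bash
python3 -m creep '[[0,0,0,0,1,-21.3,255],[0,0,0,0,3.2,-21,255],[0,0,0,0,5.2,-20.6,255],[0,0,0,0,7.3,-20,255],[0,0,0,0,9.3,-19.2,255],[0,0,0,0,11.1,-18.2,255],[0,0,0,0,12.9,-16.9,255],[0,0,0,0,14.5,-15.6,255]]' 30
python3 - <<'E'
from h import *
rel([0.413+.0646,-0.175,0.0807+.1528],92)
E
```

```text
clock: 4.65
position: [0.4779, -0.1744, 0.2347]
ee_rot: [0.697, 0.717, -0.002, -0.001]
ft_force: [-14.2, 1.9, 10.0]
grip_width: 0.102
pos [ 0.4779 -0.1744  0.2347] toolx yaw 91.6 z [-0.005 -0.002 -1.   ] F [-14.2   1.9  10. ] g 0.102 t 4.65
shift [-0.6 -0.3  1.2]
turn [-0.005  0.001 -0.007]
```

```bash
python3 -m creep '[[0,0,0,0,15,-14,255],[0,0,0,0,16.5,-12.4,255],[0,0,0,0,18.5,-10.6,255],[0,0,0,0,19.4,-8.7,255],[0,0,0,0,20.2,-6.7,255],[0,0,0,0,20.8,-4.7,255],[0,0,0,0,18,-2.2,255],[0,0,0,0,14,-0.5,255]]' 30
python3 - <<'E'
from h import *
rel([0.413+.2192,-0.171,0.0807+.213],92)
E
```

```text
clock: 5.45
position: [0.6234, -0.1696, 0.295]
ee_rot: [0.697, 0.717, 0.001, 0.001]
ft_force: [-1.3, 1.1, 6.7]
grip_width: 0.096
pos [ 0.6234 -0.1696  0.295 ] toolx yaw 91.69 z [ 0.003 -0.    -1.   ] F [-1.3  1.1  6.7] g 0.096 t 5.45
shift [-1.7  8.7  1.3]
turn [ 0.003  0.    -0.005]
```

```bash
python3 -m creep '[[0,0,0,0,6,0,255],[0,0,0,0,6,0.1,255],[0,0,0,0,5,0.3,255],[0,0,0,0,0,0,255]]' 30
python3 - <<'E'
from h import *
rel([0.413+.2235,-0.171,0.0807+.213],92)
o=get_obs();p,d=camera("wrist");cv2.imwrite("pics/w4.png",p)
E
```

```text
clock: 5.85
position: [0.6401, -0.169, 0.2941]
ee_rot: [0.697, 0.718, 0.001, 0.001]
ft_force: [-0.4, 1.4, 7.0]
grip_width: 0.1
pos [ 0.6401 -0.169   0.2941] toolx yaw 91.7 z [ 0.003  0.    -1.   ] F [-0.4  1.4  7. ] g 0.1 t 5.85
shift [-1.9 -3.6  0.3]
turn [ 0.003  0.    -0.005]
```

View pics/w4.png

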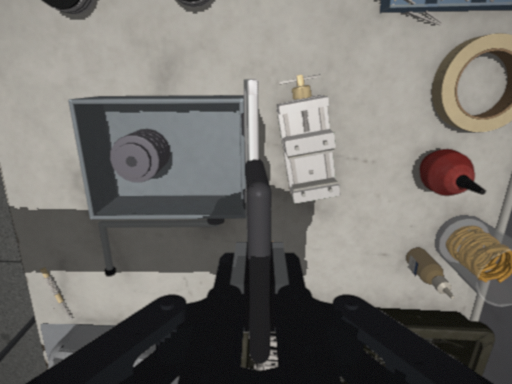

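Flap is upright at about 1.64 rad and held. The nested caps show at about (136,158) and the stay pin tip at (109,271). Releasing and rising.

```bash
python3 -m creep '[[0,0,0,0,0,0,170],[0,0,0,0,0,0,170],[0,0,0,0,0,0,150],[0,0,0,0,0,-30,150],[0,0,0,0,0,-35,150],[0,0,0,0,-20,-20,150],[0,0,0,0,-40,0,150],[0,0,0,0,0,0,150]]' 30
python3 - <<'E'
from h import *
import pickle
rel([0.413+.2235,-0.171,0.0807+.213],92)
o=get_obs();p,d=camera("wrist");cv2.imwrite("pics/w5.png",p);np.save("pics/w5.npy",d);pickle.dump(o,open("pics/w5.pkl","wb"))
E
```

```text
clock: 6.7
position: [0.5761, -0.1717, 0.3772]
ee_rot: [0.697, 0.717, -0.001, 0.0]
ft_force: [-0.5, 0.2, 0.3]
grip_width: 0.411
pos [ 0.5761 -0.1717  0.3772] toolx yaw 91.59 z [-0.001 -0.002 -1.   ] F [-0.5  0.2  0.3] g 0.411 t 6.7
shift [-0.8 60.5 83.4]
turn [-0.001  0.002 -0.007]
```

View pics/w5.png

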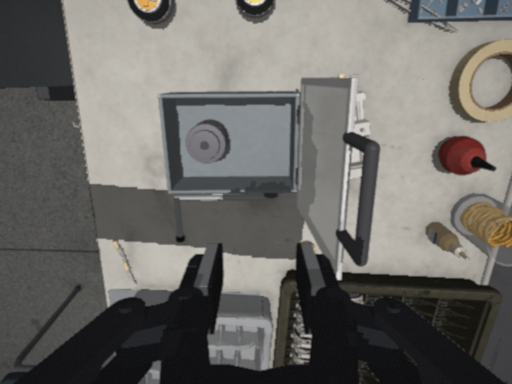

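Run:
```python
from h import *
p=cv2.imread("pics/w5.png");q=cv2.resize(p[80:250,145:310],None,fx=4,fy=3.5,interpolation=cv2.INTER_CUBIC)
q=cv2.resize(p[80:225+25,145:310],None,fx=3.5,fy=3.5,interpolation=cv2.INTER_CUBIC);cv2.imwrite("pics/w5z.png",q)
```

```text
(no output)
```

View pics/w5z.png

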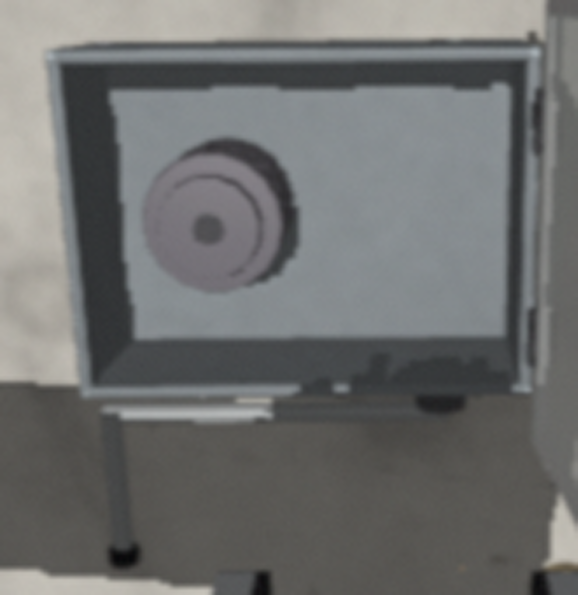

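Run:
```python
from h import *
import pickle;o=pickle.load(open("pics/w5.pkl","rb"))
P={}
for n,uv,z in [('rFL',(48,51),.07),('rBL',(539,48),.07),('rBR',(534,391),.07),('rFR',(84,394),.07),('boss',(208,229),.065),('pintip',(124,558),.064),('pinroot',(111,415),.064)]:
    P[n]=onz('wrist',(uv[0]/3.5+145-.4,uv[1]/3.5+80-.4),z,o);print(n,P[n].round(4))
for a,b in [('rFL','rFR'),('rBL','rBR'),('rBL','rFL'),('rBR','rFR'),('pinroot','pintip')]:
    v=P[a]-P[b];print(a,b,np.linalg.norm(v).round(4),np.degrees(np.arctan2(v[1],v[0])).round(2))
C=sum(P[k] for k in ('rFL','rBL','rBR','rFR'))/4;print('C',C)
for yaw in (2,2.5,3):
    y=np.radians(yaw);ex=np.array([np.cos(y),np.sin(y),0]);ey=np.array([-ex[1],ex[0],0])
    H=C+.0875*ex;print(yaw,'H',H.round(4),'bar0',(H-.213*ex).round(4),'stack',(H-.122*ex).round(4),'pin40',(H-.165*ex-(.0725+.04)*ey).round(4))
d=np.load("pics/w5.npy");print(cloud('wrist',d,o)[142:150,200:210:3].round(3)[::4])
```

```text
rFL [ 0.4517 -0.1105  0.07  ]
rBL [ 0.6237 -0.1047  0.07  ]
rBR [ 0.6303 -0.2317  0.07  ]
rFR [ 0.4566 -0.2377  0.07  ]
boss [ 0.5053 -0.173   0.065 ]
pintip [ 0.4671 -0.311   0.064 ]
pinroot [ 0.465  -0.2484  0.064 ]
rFL rFR 0.1273 92.22
rBL rBR 0.1271 92.95
rBL rFL 0.1722 1.94
rBR rFR 0.1738 2.01
pinroot pintip 0.0627 91.86
C [ 0.54056908 -0.17114956  0.07      ]
2 H [ 0.628  -0.1681  0.07  ] bar0 [ 0.4151 -0.1755  0.07  ] stack [ 0.5061 -0.1724  0.07  ] pin40 [ 0.467  -0.2863  0.07  ]
2.5 H [ 0.628  -0.1673  0.07  ] bar0 [ 0.4152 -0.1766  0.07  ] stack [ 0.5061 -0.1727  0.07  ] pin40 [ 0.4681 -0.2869  0.07  ]
3 H [ 0.6279 -0.1666  0.07  ] bar0 [ 0.4152 -0.1777  0.07  ] stack [ 0.5061 -0.173   0.07  ] pin40 [ 0.4691 -0.2876  0.07  ]
[[[ 0.5   -0.169  0.065]
  [ 0.504 -0.169  0.065]
  [ 0.508 -0.169  0.065]
  [ 0.512 -0.169  0.063]]

 [[ 0.5   -0.175  0.064]
  [ 0.504 -0.175  0.063]
  [ 0.508 -0.175  0.063]
  [ 0.512 -0.174  0.064]]]
```

```bash
python3 -m creep '[[0,0,0,-30,-30,0,150],[-0.15,0,0,-45,-45,0,150],[-0.15,0,0,-42,-40,0,150],[0,0,0,0,-10,50,150],[0,0,0,0,0,50,150],[0,0,0,0,0,40,150],[0,0,0,0,0,0,150]]' 30
python3 - <<'E'
from h import *
rel([0.4396,-0.289,0.146])
o=get_obs();p,d=camera("wrist");cv2.imwrite("pics/w6.png",p)
E
```

```text
clock: 7.45
position: [0.5178, -0.2587, 0.2309]
ee_rot: [0.69, 0.714, 0.091, 0.078]
ft_force: [-0.1, -0.0, -0.1]
grip_width: 0.41
pos [ 0.5178 -0.2587  0.2309] toolx yaw 92.06 z [ 0.237  0.022 -0.971] F [-0.1 -0.  -0.1] g 0.41 t 7.45
shift [-28.7 -97.1  63.2]
```

View pics/w6.png

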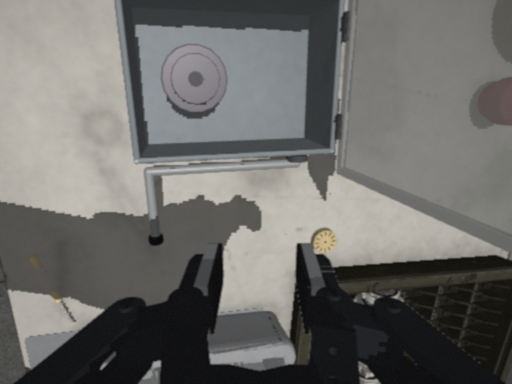

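```bash
python3 -m creep '[[0,0,0,-8,-35,0,150],[0,0,0,-10,-35,10,150],[0,0,0,-10,-27,20,150],[0,0,0,0,0,25,150],[0,0,0,0,0,0,150],[0,0,0,0,0,0,150]]' 30
python3 - <<'E'
from h import *
import pickle
rel([0.4396,-0.289,0.146])
o=get_obs();p,d=camera("wrist");cv2.imwrite("pics/w7.png",p);pickle.dump(o,open("pics/w7.pkl","wb"))
E
```

```text
clock: 8.1
position: [0.441, -0.2904, 0.1612]
ee_rot: [0.689, 0.714, 0.092, 0.083]
ft_force: [0.7, 0.4, 0.0]
grip_width: 0.411
pos [ 0.441  -0.2904  0.1612] toolx yaw 92.06 z [ 0.245  0.016 -0.969] F [0.7 0.4 0. ] g 0.411 t 8.1
shift [ 1.4 -5.1 14.4]
```

View pics/w7.png

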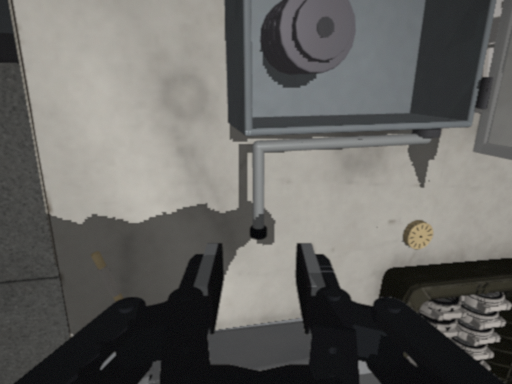

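```bash
python3 -m creep '[[0,0,0,0,0,30,150],[0,0,0,0,0,40,150],[0,0,0,0,0,24,150],[0,0,0,0,0,0,150],[0,0,0,0,0,0,255],[0,0,0,0,0,0,255],[0,0,0,0,0,0,255],[0,0,0,0,0,0,255]]' 30
python3 - <<'E'
from h import *
rel([0.464,-0.289,0.0698])
o=get_obs();p,d=camera("wrist");cv2.imwrite("pics/w8.png",p)
E
```

```text
clock: 8.95
position: [0.4635, -0.2897, 0.0699]
ee_rot: [0.69, 0.713, 0.091, 0.084]
ft_force: [-1.8, 1.1, 8.5]
grip_width: 0.074
pos [ 0.4635 -0.2897  0.0699] toolx yaw 91.97 z [ 0.246  0.014 -0.969] F [-1.8  1.1  8.5] g 0.074 t 8.95
shift [0.6 0.5 0.2]
```

View pics/w8.png

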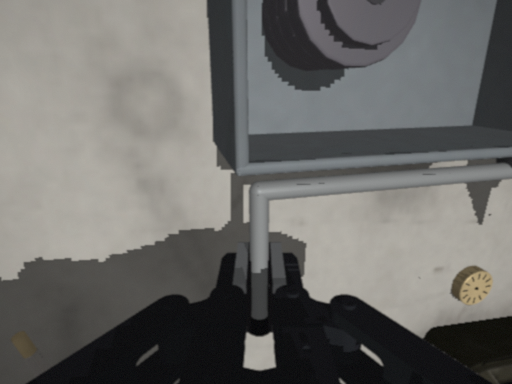

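Run:
```python
from h import *
R=Rn.from_quat(get_obs()["ee_rot"]).as_matrix();yaw=np.radians(2.1)
a=np.linspace(0,1.57,13);X=130*(1-np.cos(a));Z=130*np.sin(a)
W=np.c_[X*np.cos(yaw),X*np.sin(yaw),Z]@R
print(np.diff(W,axis=0).round(1).tolist())
```

```text
[[0.1, 5.3, -16.2], [0.1, 7.3, -15.3], [0.1, 9.3, -14.3], [0.1, 11.0, -12.9], [0.1, 12.6, -11.4], [0.1, 14.0, -9.6], [0.1, 15.1, -7.7], [0.1, 16.0, -5.7], [0.1, 16.6, -3.5], [0.1, 16.9, -1.3], [0.1, 17.0, 0.9], [0.0, 16.7, 3.1]]
```

```bash
python3 -m creep '[[0,0,0,0,5.3,-16.2,255],[0,0,0,0,7.3,-15.3,255],[0,0,0,0,9.3,-14.3,255],[0,0,0,0,11,-12.9,255],[0,0,0,0,12.6,-11.4,255],[0,0,0,0,14,-9.6,255]]' 30;  python3 -m creep '[[0,0,0,0,15.1,-7.7,255],[0,0,0,0,16,-5.7,255],[0,0,0,0,16.6,-3.5,255],[0,0,0,0,16.9,-1.3,255],[0,0,0,0,17,0.9,255],[0,0,0,0,16.7,3.1,255],[0,0,0,0,0,0,255]]' 30
python3 - <<'E'
from h import *
rel([0.4635+.13,-0.285,0.2])
o=get_obs();p,d=camera("wrist");cv2.imwrite("pics/w9.png",p);p,d=camera("scene");cv2.imwrite("pics/s9.png",p)
E
```

```text
clock: 9.6
position: [0.4982, -0.2887, 0.1604]
ee_rot: [0.691, 0.713, 0.089, 0.081]
ft_force: [-13.6, 2.0, 8.5]
grip_width: 0.074
clock: 10.3
position: [0.5935, -0.2852, 0.1993]
ee_rot: [0.69, 0.714, 0.091, 0.083]
ft_force: [-2.9, 2.0, 6.8]
grip_width: 0.082
pos [ 0.5935 -0.2852  0.1993] toolx yaw 92.02 z [ 0.244  0.016 -0.97 ] F [-2.9  2.   6.8] g 0.082 t 10.3
shift [ 0.2  0.2 -0.6]
```

View pics/w9.png

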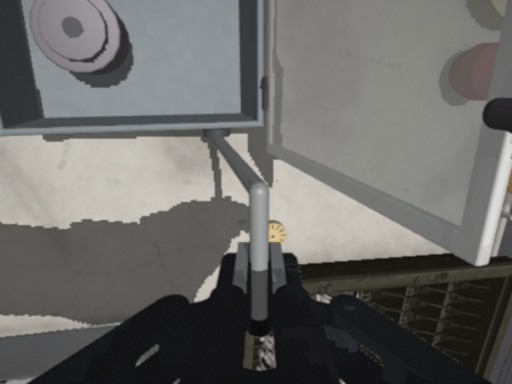

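View pics/s9.png

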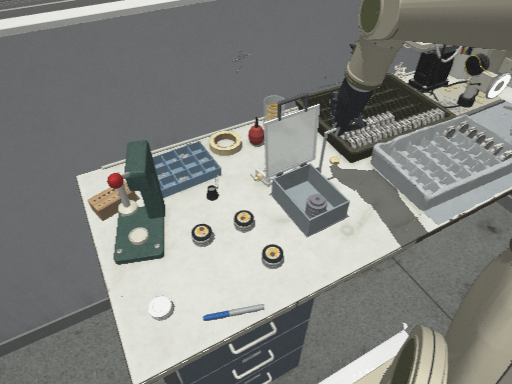

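The stay looks upright. I'll nudge it to confirm it's against the stop.

```bash
python3 -m creep '[[0,0,0,0,3,0.7,255],[0,0,0,0,0,0,255]]' 30;python3 -m creep '[[0,0,0,0,2,0.5,255],[0,0,0,0,0,0,255]]' 30
```

```text
clock: 10.6
position: [0.5938, -0.2855, 0.199]
ee_rot: [0.69, 0.713, 0.09, 0.082]
ft_force: [-19.3, 4.2, 16.9]
grip_width: 0.082
clock: 10.8
position: [0.5941, -0.2858, 0.1989]
ee_rot: [0.691, 0.713, 0.088, 0.08]
ft_force: [-32.2, 5.9, 25.5]
grip_width: 0.077
```

```bash
python3 -m creep '[[0,0,0,0,-4,0,255],[0,0,0,0,0,0,180],[0,0,0,0,0,0,150],[0,0,0,0,0,-20,150],[0,0,0,0,0,-40,150],[0,0,0,0,0,-40,150],[0,0,0,0,0,-40,150],[0,0,0,0,0,0,150]]' 30
python3 - <<'E'
from h import *
rel([0.56,-0.17,0.39],92)
o=get_obs();p,d=camera("wrist");cv2.imwrite("pics/w10.png",p)
E
```

```text
clock: 11.6
position: [0.5607, -0.2885, 0.3384]
ee_rot: [0.69, 0.713, 0.092, 0.087]
ft_force: [0.4, -0.8, -0.0]
grip_width: 0.412
pos [ 0.5607 -0.2885  0.3384] toolx yaw 91.93 z [ 0.25   0.011 -0.968] F [ 0.4 -0.8 -0. ] g 0.412 t 11.6
shift [118.6  16.  -48.8]
turn [ 0.253 -0.003 -0.002]
```

View pics/w10.png

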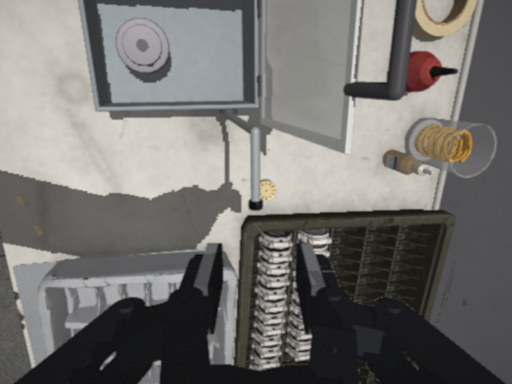

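```bash
python3 -m creep '[[0,0,0,0,0,-40,150],[0.1,0,0,30,0,-10,150],[0.1,0,0,30,10,0,150],[0.053,0,0,30,20,0,150],[0,0,0,28,20,0,150],[0,0,0,0,20,0,150],[0,0,0,0,0,0,150]]' 30
python3 - <<'E'
from h import *
rel([0.645,-0.169,0.38],92)
E
```

```text
clock: 12.35
position: [0.6149, -0.166, 0.3812]
ee_rot: [0.693, 0.721, 0.0, -0.007]
ft_force: [-0.1, -0.1, 0.1]
grip_width: 0.41
pos [ 0.6149 -0.166   0.3812] toolx yaw 92.19 z [-0.009  0.01  -1.   ] F [-0.1 -0.1  0.1] g 0.41 t 12.35
shift [-4.1 30.   0.9]
turn [-0.009 -0.01   0.003]
```

```bash
python3 -m creep '[[-0.009,-0.01,0,-3,20,0,150],[0,0,0,0,10,0,150],[0,0,0,0,0,20,150],[0,0,0,0,0,0,150]]' 30
python3 - <<'E'
from h import *
import pickle
rel([0.645,-0.169,0.292],92)
o=get_obs();p,d=camera("wrist");cv2.imwrite("pics/w11.png",p);pickle.dump(o,open("pics/w11.pkl","wb"))
E
```

```text
clock: 12.75
position: [0.6425, -0.1705, 0.36]
ee_rot: [0.695, 0.719, -0.001, -0.001]
ft_force: [0.1, -0.2, -0.3]
grip_width: 0.413
pos [ 0.6425 -0.1705  0.36  ] toolx yaw 91.98 z [-0.003 -0.001 -1.   ] F [ 0.1 -0.2 -0.3] g 0.413 t 12.75
shift [ 1.5  2.7 68. ]
turn [-0.003  0.001 -0.   ]
```

View pics/w11.png

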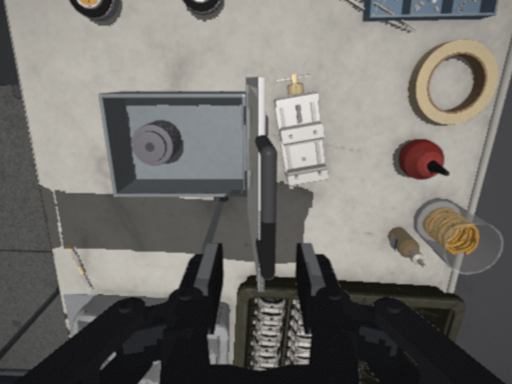

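```bash
python3 -m creep '[[0,0,0,1,3,25,150],[0,0,0,0,0,30,150],[0,0,0,0,0,12,150],[0,0,0,0,0,0,150],[0,0,0,0,0,0,255],[0,0,0,0,0,0,255],[0,0,0,0,0,0,255]]' 30
python3 - <<'E'
from h import *
rel([0.645,-0.169,0.292],92)
E
```

```text
clock: 13.5
position: [0.6472, -0.169, 0.2984]
ee_rot: [0.695, 0.719, 0.001, 0.003]
ft_force: [0.2, -0.7, 5.8]
grip_width: 0.102
pos [ 0.6472 -0.169   0.2984] toolx yaw 91.98 z [ 0.005 -0.002 -1.   ] F [ 0.2 -0.7  5.8] g 0.102 t 13.5
shift [ 0.1 -2.2  6.4]
turn [ 0.005  0.003 -0.   ]
```

```bash
python3 -m creep '[[0,0,0,0,-10,-0.7,255],[0,0,0,0,-15,0.2,255],[0,0,0,0,-15,0.7,255],[0,0,0,0,-14,1.3,255],[0,0,0,0,-11,1.7,255],[0,0,0,0,-6,1.3,255],[0,0,0,0,-4,1,255],[0,0,0,0,0,0,255]]' 30
python3 - <<'E'
from h import *
rel([0.565,-0.172,0.289],92)
E
```

```text
clock: 14.3
position: [0.5716, -0.1717, 0.2916]
ee_rot: [0.695, 0.719, 0.0, 0.002]
ft_force: [-2.3, -0.1, 6.2]
grip_width: 0.102
pos [ 0.5716 -0.1717  0.2916] toolx yaw 91.98 z [ 0.003 -0.002 -1.   ] F [-2.3 -0.1  6.2] g 0.102 t 14.3
shift [-0.1 -6.7  2.6]
turn [ 0.003  0.002 -0.   ]
```

```bash
python3 -m creep '[[0,0,0,0,-3,0.9,255],[0,0,0,0,-2,0.6,255],[0,0,0,0,0,0,255]]' 30; python3 -m creep '[[0,0,0,0,-2,0.6,255],[0,0,0,0,-1,0.3,255],[0,0,0,0,0,0,255]]' 30
```

```text
clock: 14.6
position: [0.5671, -0.1718, 0.2902]
ee_rot: [0.695, 0.719, 0.0, 0.002]
ft_force: [-0.9, 0.5, 6.8]
grip_width: 0.101
clock: 14.9
position: [0.5642, -0.1719, 0.2893]
ee_rot: [0.695, 0.719, 0.0, 0.002]
ft_force: [-0.4, -1.3, 7.1]
grip_width: 0.102
```

```bash
python3 -m creep '[[0,0,0,0,-2,0.6,255],[0,0,0,0,0,0,255]]' 30; python3 -m creep '[[0,0,0,0,-2,0.6,255],[0,0,0,0,0,0,255]]' 30
python3 - <<'E'
from h import *
p,d=camera("scene");p=cv2.resize(p[90:240,240:400],None,fx=4,fy=4);cv2.imwrite("pics/s12.png",p)
E
```

```text
clock: 15.1
position: [0.5622, -0.172, 0.2887]
ee_rot: [0.695, 0.719, 0.0, 0.002]
ft_force: [-1.2, -0.9, 6.5]
grip_width: 0.102
clock: 15.3
position: [0.5602, -0.172, 0.2881]
ee_rot: [0.695, 0.719, 0.0, 0.002]
ft_force: [-1.4, -0.2, 5.2]
grip_width: 0.105
```

View pics/s12.png

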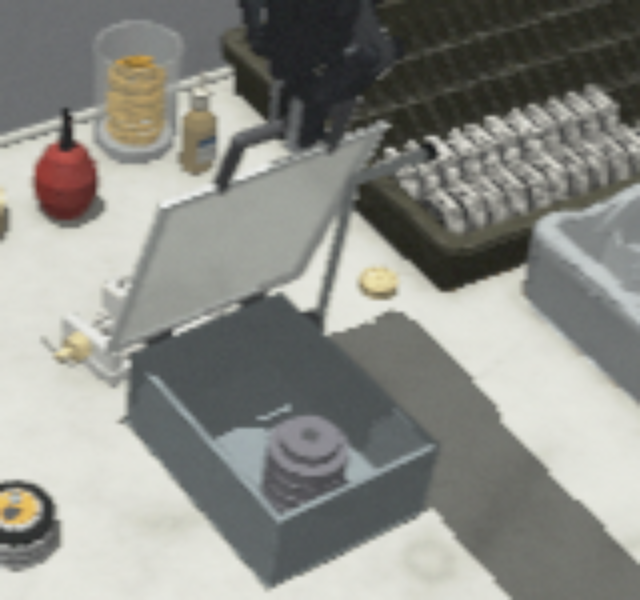

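```bash
python3 -m creep '[[0,0,0,0,-2,0.8,255],[0,0,0,0,0,0,255]]' 30; python3 -m creep '[[0,0,0,0,-2,0.8,255],[0,0,0,0,0,0,255]]' 30
```

```text
clock: 15.55
position: [0.5581, -0.1721, 0.2872]
ee_rot: [0.695, 0.719, 0.0, 0.002]
ft_force: [-2.6, -0.9, 7.6]
grip_width: 0.102
clock: 15.75
position: [0.5561, -0.1722, 0.2865]
ee_rot: [0.695, 0.719, 0.0, 0.002]
ft_force: [-1.4, -0.2, 6.5]
grip_width: 0.098
```

Run:
```python
from h import *
y=np.radians(2.1);ex=np.array([np.cos(y),np.sin(y),0]);ey=np.array([-ex[1],ex[0],0]);H=np.array([.6265,-.168,.074])
def angs(n,uv,off,o=None):
    c,d=ray(n,uv,o); s=-(off+ (c-H)@ey)/(d@ey); p=c+d*s; r=p-H; f=-(r@ex)-.035; u=r[2]+.010
    return np.arctan2(u,f),np.hypot(u,f),p.round(4)
print('s9',angs('scene',(347,127),.1325))
print('now',angs('scene',(240+430/4,90+150/4),.1325), angs('scene',(240+362/4,90+178/4),.0725))
for a in (1.57,1.5,1.4):
    P=H-ex*(.035+.13*np.cos(a))-ey*.1325+np.array([0,0,-.01+.13*np.sin(a)]);print(a,pix('scene',P).round(1),pix('top',P).round(1))
p,d=camera("scene");cv2.imwrite("pics/s13.png",cv2.resize(p[100:170,300:380],None,fx=8,fy=8,interpolation=cv2.INTER_CUBIC))
p=cv2.imread("pics/s9.png");cv2.imwrite("pics/s9z.png",cv2.resize(p[100:170,300:380],None,fx=8,fy=8,interpolation=cv2.INTER_CUBIC))
p,d=camera("top");cv2.imwrite("pics/t13.png",cv2.resize(p[130:260,220:360],None,fx=4.5,fy=4.5,interpolation=cv2.INTER_CUBIC))
```

```text
s9 (np.float64(1.4445245558239284), np.float64(0.1367435368665025), array([ 0.5792, -0.3023,  0.1997]))
now (np.float64(1.4293091881170317), np.float64(0.13672011982961593), array([ 0.5771, -0.3024,  0.1994])) (np.float64(1.4028722394262736), np.float64(0.14006950601723833), array([ 0.5708, -0.2426,  0.2021]))
1.57 [342.3 125.5] [349.7 169.6]
1.5 [344.6 127.3] [350.2 173. ]
1.4 [347.7 130.3] [350.8 178. ]
```

View pics/s13.png

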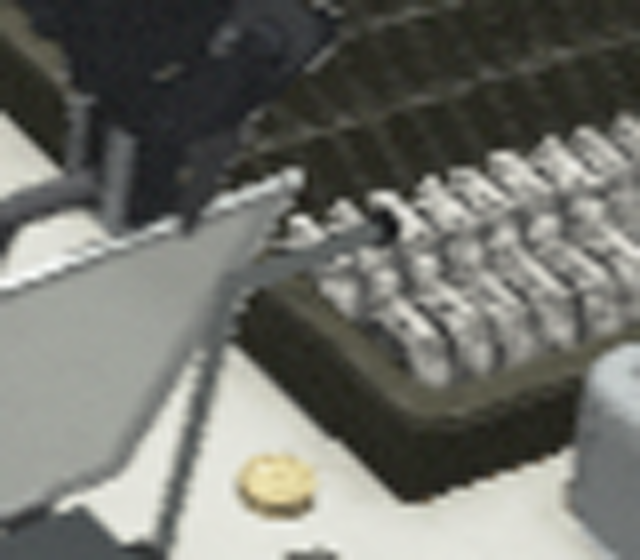

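View pics/t13.png

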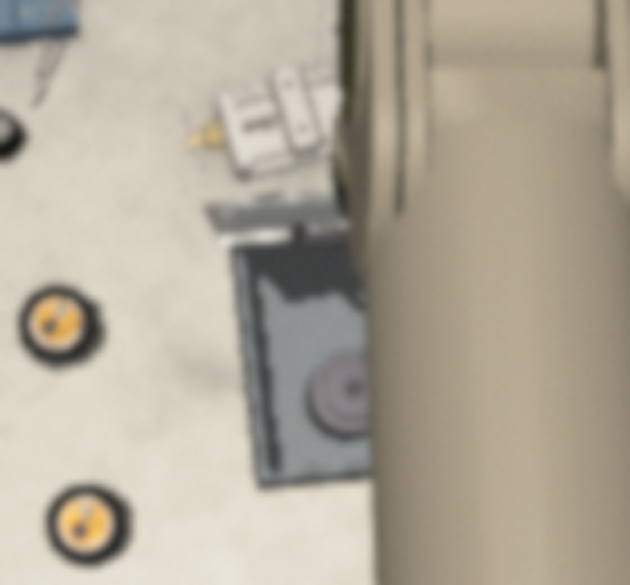

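The pin tip is at about (348,128), while an upright stay should put it near (342,126). My last few mm pushed the stay slightly forward, because it holds against only about 1.2 N. I'll raise the flap again, reset the stay, and next time release sooner.

```bash
python3 -m creep '[[0,0,0,0,10,-3.5,255],[0,0,0,0,15,-4,255],[0,0,0,0,16,-3,255],[0,0,0,0,16,-1.8,255],[0,0,0,0,16,-0.8,255],[0,0,0,0,12,0.3,255],[0,0,0,0,3,0.2,255],[0,0,0,0,0,0,255]]' 30
python3 - <<'E'
from h import *
rel([0.643,-0.169,0.298],92)
E
```

```text
clock: 16.65
position: [0.6438, -0.169, 0.2981]
ee_rot: [0.695, 0.719, 0.0, 0.001]
ft_force: [0.5, -1.4, 1.5]
grip_width: 0.105
pos [ 0.6438 -0.169   0.2981] toolx yaw 92.0 z [ 0.002 -0.001 -1.   ] F [ 0.5 -1.4  1.5] g 0.105 t 16.65
shift [ 0.1 -0.8  0.1]
turn [0.002 0.002 0.   ]
```

```bash
python3 -m creep '[[0,0,0,0,0,0,170],[0,0,0,0,0,0,150],[0,0,0,0,0,-30,150],[0,0,0,0,0,-35,150],[0,0,0,0,-30,-20,150],[0,0,0,-20,-30,0,150],[-0.08,0,0,-30,-15,0,150],[-0.08,0,0,-35,-15,0,150]]' 30
python3 -m creep '[[-0.085,0,0,-33,-10,0,150],[0,0,0,0,0,0,150],[0,0,0,0,0,0,150]]' 30
python3 - <<'E'
from h import *
rel([0.545,-0.288,0.338],92)
o=get_obs();p,d=camera("wrist");cv2.imwrite("pics/w14.png",p)
E
```

```text
clock: 17.45
position: [0.556, -0.2566, 0.3825]
ee_rot: [0.692, 0.718, 0.059, 0.059]
ft_force: [0.2, 0.5, 0.9]
grip_width: 0.411
clock: 17.75
position: [0.5463, -0.2915, 0.3805]
ee_rot: [0.691, 0.713, 0.087, 0.086]
ft_force: [0.7, 1.5, -0.5]
grip_width: 0.412
pos [ 0.5463 -0.2915  0.3805] toolx yaw 91.8 z [ 0.244  0.006 -0.97 ] F [ 0.7  1.5 -0.5] g 0.412 t 17.75
shift [  3.6 -11.5  40.9]
turn [ 0.246  0.003 -0.003]
```

View pics/w14.png

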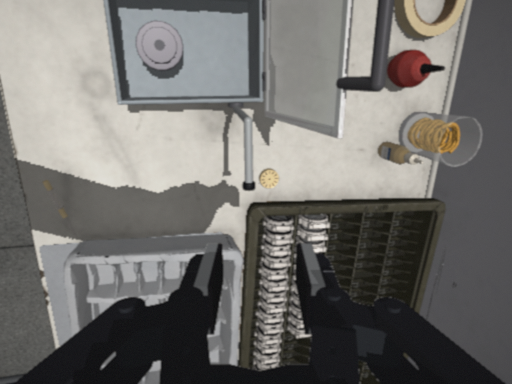

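```bash
python3 -m creep '[[0,0,0,2,-8,40,150],[0,0,0,2,0,50,150],[0,0,0,0,0,50,150],[0,0,0,0,0,30,150],[0,0,0,0,0,15,150],[0,0,0,0,0,0,150],[0,0,0,0,0,0,150]]' 30
python3 - <<'E'
from h import *
rel([0.584,-0.2865,0.199])
o=get_obs();p,d=camera("wrist");cv2.imwrite("pics/w15.png",p)
E
```

```text
clock: 18.5
position: [0.586, -0.2849, 0.201]
ee_rot: [0.689, 0.714, 0.088, 0.087]
ft_force: [1.1, -0.5, 0.1]
grip_width: 0.412
pos [ 0.586  -0.2849  0.201 ] toolx yaw 92.05 z [ 0.246  0.006 -0.969] F [ 1.1 -0.5  0.1] g 0.412 t 18.5
shift [-1.5 -2.5  1.4]
```

View pics/w15.png

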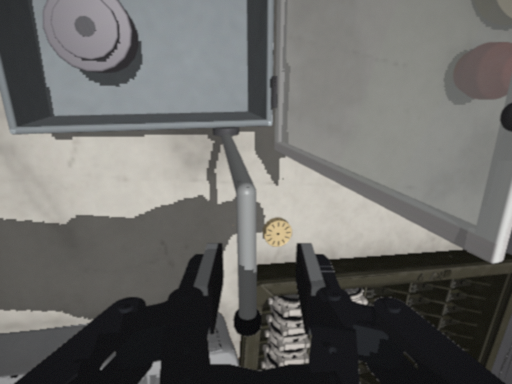

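```bash
python3 -m creep '[[0,0,0,0,-4,0,150],[0,0,0,0,0,0,255],[0,0,0,0,0,0,255],[0,0,0,0,0,0,255],[0,0,0,0,4,1,255],[0,0,0,0,4,1,255],[0,0,0,0,3,0.7,255],[0,0,0,0,0,0,255]]' 30;python3 -m creep '[[0,0,0,0,3,0.7,255],[0,0,0,0,0,0,255]]' 30
```

```text
clock: 19.35
position: [0.5934, -0.2855, 0.1995]
ee_rot: [0.689, 0.714, 0.088, 0.087]
ft_force: [-0.5, -0.4, 6.0]
grip_width: 0.076
clock: 19.55
position: [0.5938, -0.2858, 0.1992]
ee_rot: [0.69, 0.714, 0.086, 0.085]
ft_force: [-19.6, 2.0, 17.7]
grip_width: 0.08
```

At the stop again. I'll ease off without pulling it, release, and return to the bar.

```bash
python3 -m creep '[[0,0,0,0,-2,-0.5,255],[0,0,0,0,0,0,180],[0,0,0,0,0,0,150],[0,0,0,0,0,-20,150],[0,0,0,0,0,-40,150],[0,0,0,0,0,-40,150],[0,0,0,0,0,-40,150],[0,0,0,0,0,-40,150]]' 30
python3 -m creep '[[0.08,0,0,30,0,-10,150],[0.08,0,0,30,10,0,150],[0.09,0,0,30,20,0,150],[0,0,0,28,25,0,150],[0,0,0,0,20,0,150],[0,0,0,0,0,0,150],[0,0,0,0,0,0,150]]' 30
python3 - <<'E'
from h import *
rel([0.645,-0.169,0.36],92)
E
```

```text
clock: 20.35
position: [0.549, -0.2859, 0.3743]
ee_rot: [0.689, 0.714, 0.088, 0.086]
ft_force: [-0.0, -0.7, 0.6]
grip_width: 0.407
clock: 21.05
position: [0.6178, -0.1656, 0.385]
ee_rot: [0.695, 0.719, -0.002, -0.001]
ft_force: [0.6, 0.1, -0.9]
grip_width: 0.413
pos [ 0.6178 -0.1656  0.385 ] toolx yaw 92.02 z [-0.004 -0.001 -1.   ] F [ 0.6  0.1 -0.9] g 0.413 t 21.05
shift [-4.3 27.1 24.9]
turn [-0.004  0.001  0.   ]
```

```bash
python3 -m creep '[[0,0,0,-3,17,10,150],[0,0,0,-1,11,20,150],[0,0,0,0,0,0,150]]' 30
python3 - <<'E'
from h import *
rel([0.647,-0.169,0.294],92)
o=get_obs();p,d=camera("wrist");cv2.imwrite("pics/w16.png",p)
E
```

```text
clock: 21.35
position: [0.6451, -0.1696, 0.3515]
ee_rot: [0.695, 0.719, -0.003, -0.002]
ft_force: [-0.3, -0.5, -0.1]
grip_width: 0.417
pos [ 0.6451 -0.1696  0.3515] toolx yaw 91.96 z [-0.008 -0.001 -1.   ] F [-0.3 -0.5 -0.1] g 0.417 t 21.35
shift [ 0.5  2.3 57.5]
turn [-0.008  0.    -0.001]
```

View pics/w16.png

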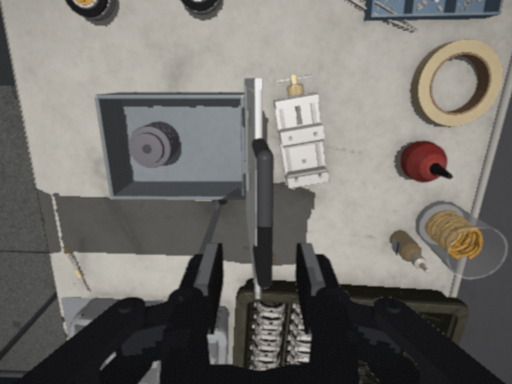

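```bash
python3 -m creep '[[0,0,0,0,1,25,150],[0,0,0,0,1,20,150],[0,0,0,0,0,13,150],[0,0,0,0,0,0,150],[0,0,0,0,0,0,255],[0,0,0,0,0,0,255],[0,0,0,0,0,0,255]]' 30
python3 -m creep '[[0,0,0,0,-10,-0.7,255],[0,0,0,0,-15,0.2,255],[0,0,0,0,-15,0.7,255],[0,0,0,0,-14,1.3,255],[0,0,0,0,-11,1.7,255],[0,0,0,0,-6,1.3,255],[0,0,0,0,-2,0.6,255],[0,0,0,0,0,0,255]]' 30
python3 - <<'E'
from h import *
rel([0.568,-0.172,0.289],92)
p,d=camera("scene");cv2.imwrite("pics/s17.png",cv2.resize(p[100:170,300:380],None,fx=8,fy=8,interpolation=cv2.INTER_CUBIC))
E
```

```text
clock: 22.1
position: [0.6478, -0.169, 0.2991]
ee_rot: [0.695, 0.719, -0.001, 0.001]
ft_force: [-2.6, 0.3, 3.8]
grip_width: 0.105
clock: 22.9
position: [0.5749, -0.1715, 0.2936]
ee_rot: [0.695, 0.719, -0.001, 0.0]
ft_force: [-0.9, 1.0, 5.6]
grip_width: 0.102
pos [ 0.5749 -0.1715  0.2936] toolx yaw 91.99 z [-0.002 -0.002 -1.   ] F [-0.9  1.   5.6] g 0.102 t 22.9
shift [-0.3 -6.9  4.6]
turn [-0.002  0.002 -0.   ]
```

View pics/s17.png

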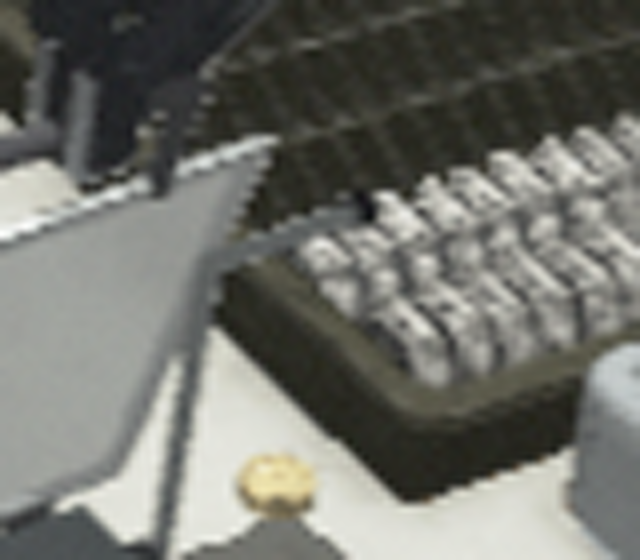

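```bash
python3 -m creep '[[0,0,0,0,-2,0.6,255],[0,0,0,0,-2,0.6,255],[0,0,0,0,0,0,255],[0,0,0,0,0,0,200],[0,0,0,0,0,0,170],[0,0,0,0,0,0,150],[0,0,0,0,0,0,150]]' 20
python3 - <<'E'
from h import *
rel([0.568,-0.172,0.289],92)
p,d=camera("scene");cv2.imwrite("pics/s18.png",cv2.resize(p[100:170,300:380],None,fx=8,fy=8,interpolation=cv2.INTER_CUBIC))
E
```

```text
clock: 23.65
position: [0.5706, -0.1715, 0.2912]
ee_rot: [0.695, 0.719, -0.002, -0.001]
ft_force: [0.0, -0.2, -0.0]
grip_width: 0.411
pos [ 0.5706 -0.1715  0.2912] toolx yaw 92.0 z [-0.003 -0.002 -1.   ] F [ 0.  -0.2 -0. ] g 0.411 t 23.65
shift [-0.4 -2.6  2.2]
turn [-0.003  0.001  0.   ]
```

View pics/s18.png

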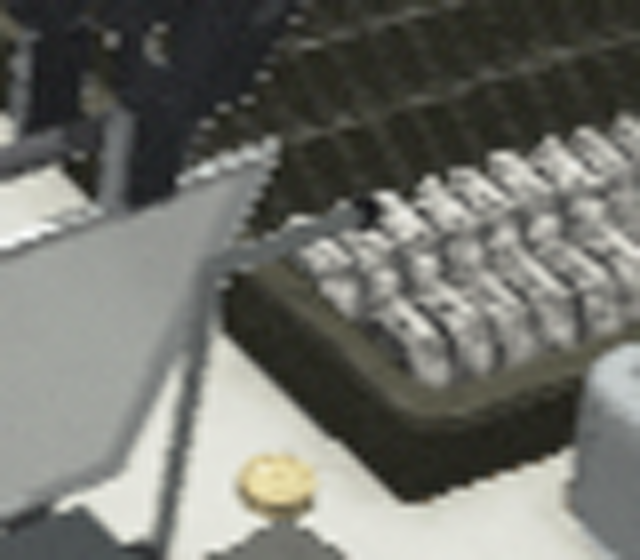

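```bash
python3 -m creep '[[0,0,0,0,0,-30,150],[0,0,0,0,0,-45,150],[0,0,0,0,-20,-15,130],[0,0,0,0,-45,0,100],[0,0,0,0,-20,40,100],[0,0,0,0,0,50,100],[0,0,0,0,0,40,100],[0,0,0,0,0,0,100]]' 30
python3 - <<'E'
from h import *
import pickle
rel([0.504,-0.1725,0.09],92)
o=get_obs();p,d=camera("wrist");cv2.imwrite("pics/w19.png",p);np.save("pics/w19.npy",d);pickle.dump(o,open("pics/w19.pkl","wb"))
E
```

```text
clock: 24.5
position: [0.4827, -0.1743, 0.2474]
ee_rot: [0.695, 0.719, -0.003, -0.004]
ft_force: [-0.6, -0.4, 0.2]
grip_width: 0.606
pos [ 0.4827 -0.1743  0.2474] toolx yaw 91.97 z [-0.01   0.001 -1.   ] F [-0.6 -0.4  0.2] g 0.606 t 24.5
shift [  0.9  22.9 157.2]
turn [-0.01  -0.001 -0.   ]
```

View pics/w19.png

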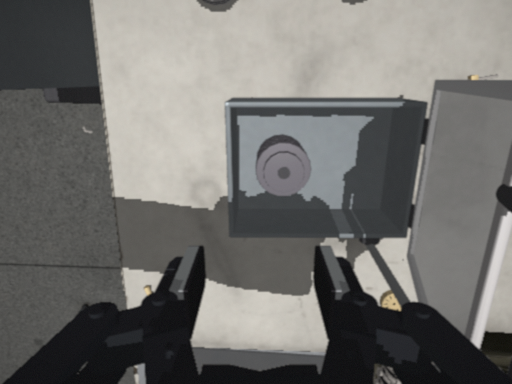

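```bash
cat >> h.py <<'E'
def boss(img,roi,o,z,r_mm=19.5):
    """centre dimple of boss / circle by Hough in roi"""
    x0,y0,x1,y1=roi; g=cv2.cvtColor(img[y0:y1,x0:x1],cv2.COLOR_BGR2GRAY)
    g=cv2.resize(g,None,fx=3,fy=3,interpolation=cv2.INTER_CUBIC)
    return g
E
python3 - <<'E'
from h import *
import pickle;o=pickle.load(open("pics/w19.pkl","rb"));p=cv2.imread("pics/w19.png")
cv2.imwrite("pics/w19z.png",cv2.resize(p[125:215,235:335],None,fx=6,fy=6,interpolation=cv2.INTER_CUBIC))
for uv in [(284,172),(284,171)]: print(onz('wrist',uv,.065,o).round(4))
E
```

```text
[ 0.5054 -0.1724  0.065 ]
[ 0.5054 -0.1714  0.065 ]
```

View pics/w19z.png

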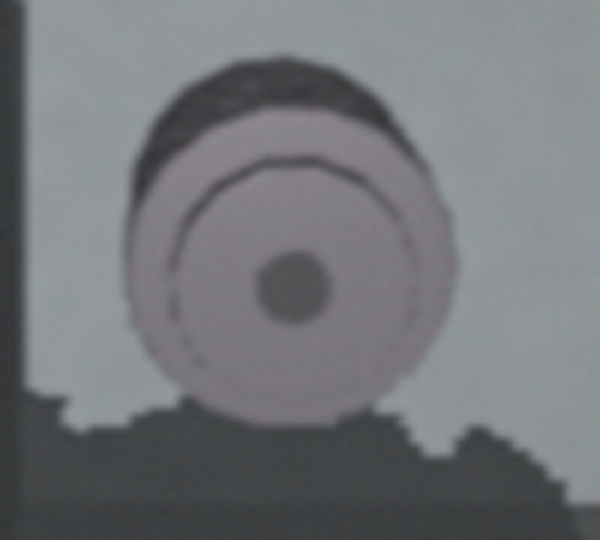

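```bash
python3 -m creep '[[-0.01,0,0,1,0,40,100],[0,0,0,0,7,40,100],[0,0,0,0,10,30,100],[0,0,0,0,4,20,100],[0,0,0,0,0,15,100],[0,0,0,0,0,0,100]]' 30
python3 - <<'E'
from h import *
rel([0.504,-0.173,0.081],92)
o=get_obs();p,d=camera("wrist");cv2.imwrite("pics/w20.png",p)
print(onz('wrist',(0,0),.065,o))
E
```

```text
clock: 25.15
position: [0.5074, -0.1733, 0.1069]
ee_rot: [0.695, 0.719, 0.002, 0.003]
ft_force: [-0.1, -0.2, 0.6]
grip_width: 0.608
pos [ 0.5074 -0.1733  0.1069] toolx yaw 91.99 z [ 0.007 -0.001 -1.   ] F [-0.1 -0.2  0.6] g 0.608 t 25.15
shift [ 0.4 -3.6 25.9]
turn [ 0.007  0.001 -0.   ]
[ 0.3957735  -0.06211179  0.065     ]
```

View pics/w20.png

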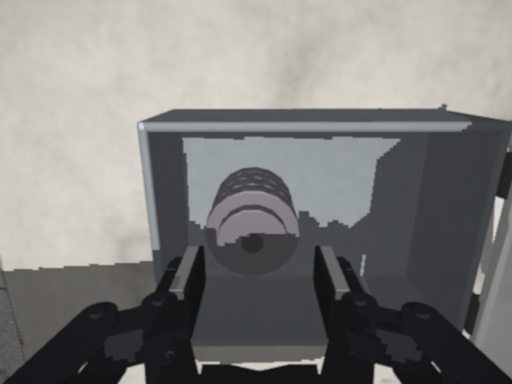

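```bash
python3 - <<'E'
from h import *
o=get_obs();print(onz('wrist',(252,243),.065,o))
E
python3 -m creep '[[0.007,0,0,0,-3.6,10,100],[0,0,0,0,0,10,100],[0,0,0,0,0,6,100],[0,0,0,0,0,0,100],[0,0,0,0,0,0,100]]' 30
python3 - <<'E'
from h import *
rel([0.504,-0.173,0.081],92)
E
```

```text
[ 0.50533371 -0.17358598  0.065     ]
clock: 25.7
position: [0.5036, -0.1733, 0.0809]
ee_rot: [0.695, 0.719, -0.001, 0.001]
ft_force: [0.3, -0.5, 0.1]
grip_width: 0.609
pos [ 0.5036 -0.1733  0.0809] toolx yaw 92.0 z [ 0.    -0.002 -1.   ] F [ 0.3 -0.5  0.1] g 0.609 t 25.7
shift [ 0.3  0.4 -0.1]
turn [ 0.     0.002 -0.   ]
```

```bash
python3 -m creep '[[0,0,0,0,0,0,150],[0,0,0,0,0,0,200],[0,0,0,0,0,0,255],[0,0,0,0,0,0,255],[0,0,0,0,0,0,255]]' 40
python3 - <<'E'
from h import *
rel([0.504,-0.173,0.081],92)
E
python3 -m creep '[[0,0,0,0,0,-3,255],[0,0,0,0,0,-5,255],[0,0,0,0,0,-8,255],[0,0,0,0,0,-10,255],[0,0,0,0,0,-20,255],[0,0,0,0,0,0,255]]' 40
python3 - <<'E'
from h import *
rel([0.504,-0.173,0.126],92)
o=get_obs();p,d=camera("wrist");cv2.imwrite("pics/w21.png",p)
p,d=camera("scene");cv2.imwrite("pics/s21.png",cv2.resize(p[120:240,250:390],None,fx=5,fy=5,interpolation=cv2.INTER_CUBIC))
E
```

```text
clock: 26.2
position: [0.5039, -0.1733, 0.0812]
ee_rot: [0.695, 0.719, -0.0, 0.001]
ft_force: [-0.5, -0.1, 1.8]
grip_width: 0.43
pos [ 0.5039 -0.1733  0.0812] toolx yaw 92.0 z [ 0.001 -0.002 -1.   ] F [-0.5 -0.1  1.8] g 0.43 t 26.2
shift [0.3 0.1 0.2]
turn [ 0.001  0.002 -0.   ]
clock: 26.8
position: [0.5051, -0.1735, 0.1298]
ee_rot: [0.695, 0.719, 0.0, 0.003]
ft_force: [0.6, -0.7, -0.1]
grip_width: 0.427
pos [ 0.5051 -0.1735  0.1298] toolx yaw 92.0 z [ 0.004 -0.004 -1.   ] F [ 0.6 -0.7 -0.1] g 0.427 t 26.8
shift [ 0.6 -1.1  3.8]
turn [ 0.004  0.004 -0.   ]
```

View pics/w21.png

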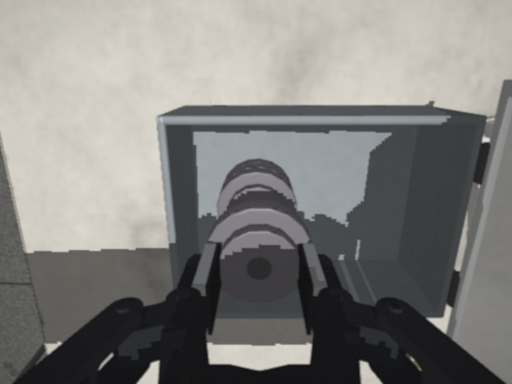

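View pics/s21.png

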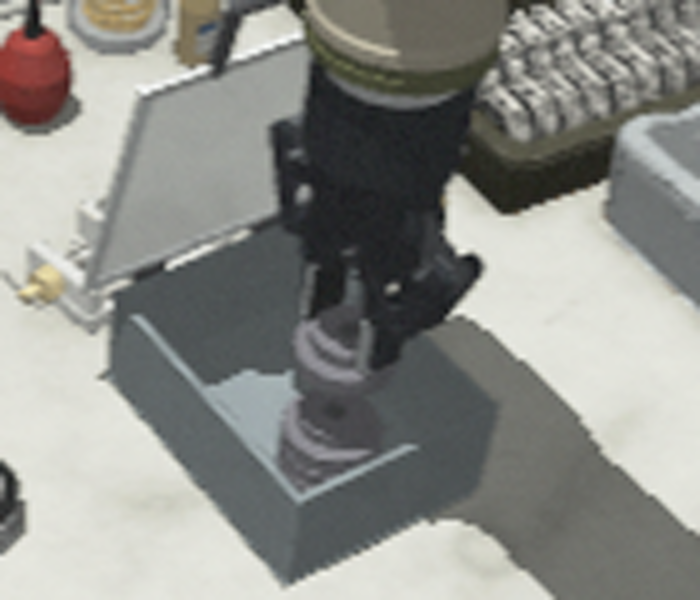

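```bash
python3 -m creep '[[0,0,0,0,-10,-20,255],[0,0,0,10,-20,-30,255],[0,0,0,25,-25,-20,255],[0,0,0,40,-15,0,255],[0,0,0,35,-7,0,255],[0,0,0,10,0,0,255],[0,0,0,0,0,0,255],[0,0,0,0,0,0,255]]' 40
python3 - <<'E'
from h import *
import pickle
rel([0.428,-0.05,0.2],92)
o=get_obs();p,d=camera("wrist");cv2.imwrite("pics/w22.png",p);np.save("pics/w22.npy",d);pickle.dump(o,open("pics/w22.pkl","wb"))
p,d=camera("scene");cv2.imwrite("pics/s22.png",p)
E
```

```text
clock: 27.7
position: [0.4225, -0.0569, 0.1964]
ee_rot: [0.695, 0.719, -0.001, 0.001]
ft_force: [-0.2, -0.1, 0.1]
grip_width: 0.428
pos [ 0.4225 -0.0569  0.1964] toolx yaw 91.95 z [ 0.    -0.002 -1.   ] F [-0.2 -0.1  0.1] g 0.428 t 27.7
shift [ 6.7  5.7 -3.6]
turn [-0.     0.002 -0.001]
```

View pics/w22.png

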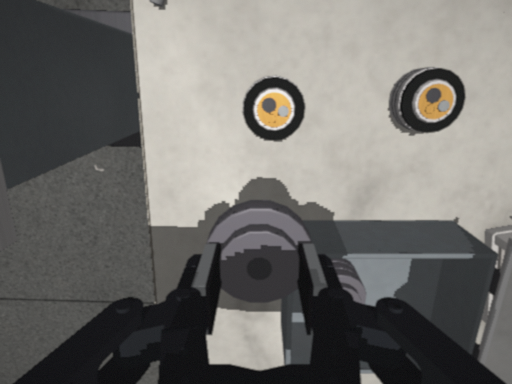

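View pics/s22.png

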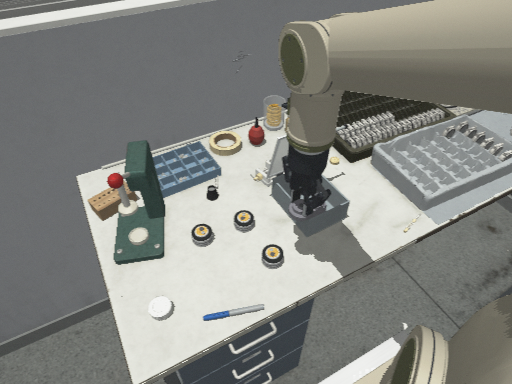

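```bash
cat >> h.py <<'E'
def pots(img,n,o=None,maxrow=400,show=None):
    """orange movement discs -> ring outline (dark ring filled) -> centre at z .029; also neck top disc z .032"""
    hsv=cv2.cvtColor(img,cv2.COLOR_BGR2HSV)
    org=cv2.inRange(hsv,(8,90,110),(28,255,255)); org[maxrow:]=0
    org=cv2.morphologyEx(org,cv2.MORPH_CLOSE,np.ones((5,5),np.uint8))
    dark=cv2.inRange(cv2.cvtColor(img,cv2.COLOR_BGR2GRAY),0,60)
    out=[]
    for c in cv2.findContours(org,cv2.RETR_EXTERNAL,cv2.CHAIN_APPROX_NONE)[0]:
        if cv2.contourArea(c)<40: continue
        (x,y),r=cv2.minEnclosingCircle(c)
        # non-dark region inside ring, connected to the orange: neck top
        m=np.zeros(dark.shape,np.uint8); cv2.circle(m,(int(x),int(y)),int(r*1.75),255,-1)
        k=cv2.bitwise_and(cv2.bitwise_not(dark),m); 
        lab,L=cv2.connectedComponents(k)[0:2]
        l=np.bincount(L[(org>0)&(m>0)]).argsort()[-1]
        if l==0: continue
        q=(L==l).astype(np.uint8)
        cc=max(cv2.findContours(q,cv2.RETR_EXTERNAL,cv2.CHAIN_APPROX_NONE)[0],key=cv2.contourArea)
        h=cv2.convexHull(cc)
        (ex,ey),(ea,eb),_=cv2.fitEllipse(h) if len(h)>=5 else ((x,y),(0,0),0)
        out.append(((x,y,r),(ex,ey,ea,eb),onz(n,(x,y),.032,o).round(4),onz(n,(ex,ey),.032,o).round(4)))
    return out
E
python3 - <<'E'
from h import *
import pickle;o=pickle.load(open("pics/w22.pkl","rb"));p=cv2.imread("pics/w22.png")
for q in pots(p,'wrist',o): print([np.round(a,4).tolist() for a in q])
p=cv2.imread("pics/s22.png")
for q in pots(p,'scene'): print([np.round(a,4).tolist() for a in q])
E
```

```text
[[273.7787, 109.3033, 17.1191], [273.6099, 108.7071, 43.0279, 44.1203], [0.4338, 0.0028, 0.032], [0.4337, 0.0033, 0.032]]
[[435.7264, 101.2736, 18.825], [433.9125, 100.4479, 41.2663, 47.7075], [0.5663, 0.0138, 0.032], [0.5647, 0.0144, 0.032]]
[[272.4767, 252.2442, 5.5287], [272.2946, 252.4988, 13.33, 15.6683], [0.4308, 0.0016, 0.032], [0.4304, 0.0024, 0.032]]
[[201.0, 230.0, 5.3853], [200.9004, 229.102, 16.0511, 17.0344], [0.5746, 0.1267, 0.032], [0.5774, 0.1258, 0.032]]
[[243.0, 216.5, 5.2203], [242.8616, 214.8414, 15.5213, 17.2675], [0.5641, 0.0132, 0.032], [0.5694, 0.0109, 0.032]]
[[103.8652, 199.8989, 15.8656], [103.001, 198.9989, 53.8588, 53.8641], [0.7958, 0.3197, 0.032], [0.8003, 0.321, 0.032]]
[[274.0, 114.5, 10.9203], [274.0532, 113.9795, 37.7063, 37.9308], [0.9321, -0.2961, 0.032], [0.9348, -0.298, 0.032]]
```

Run:
```python
from h import *
import pickle;o=pickle.load(open("pics/w22.pkl","rb"))
print(pix('wrist',np.array(o['position'])+[0,0,-.0162],o), onz('wrist',(259.5,268),o['position'][2]-.0162,o)-o['position'])
p=cv2.imread("pics/w22.png");cv2.imwrite("pics/w22z.png",cv2.resize(p[190:310,190:330],None,fx=5,fy=5))
```

```text
[256.8799059 270.0089329] [ 0.00117252  0.00110534 -0.0162    ]
```

View pics/w22z.png

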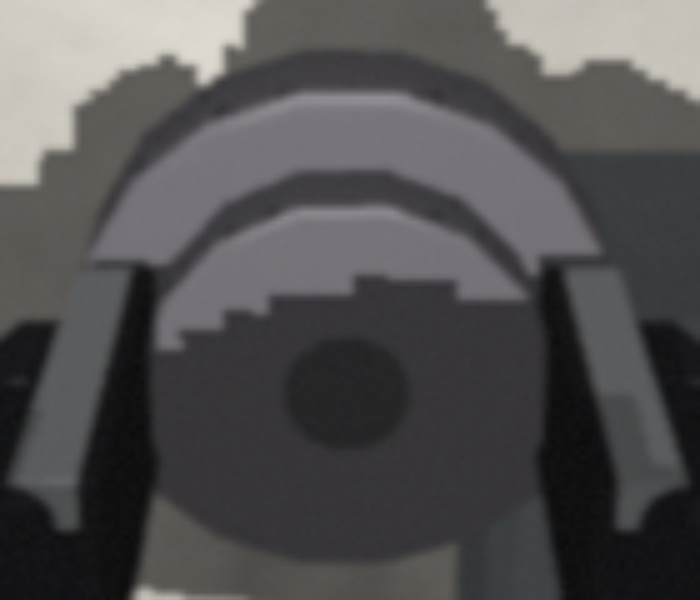

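```bash
python3 -m creep '[[0,0,0,25,5,0,255],[0,0,0,25,5,0,255],[0,0,0,8.7,2,40,255],[0,0,0,0,0,45,255],[0,0,0,0,0,25,255],[0,0,0,0,0,6,255],[0,0,0,0,0,0,255],[0,0,0,0,0,0,255]]' 60
python3 - <<'E'
from h import *
rel([0.4326,0.0022,0.0672],92)
o=get_obs();p,d=camera("wrist");cv2.imwrite("pics/w23.png",p)
E
```

```text
clock: 28.6
position: [0.4335, 0.0028, 0.0817]
ee_rot: [0.695, 0.719, 0.0, 0.001]
ft_force: [-0.1, -0.2, 0.0]
grip_width: 0.416
pos [0.4335 0.0028 0.0817] toolx yaw 91.95 z [ 0.002 -0.002 -1.   ] F [-0.1 -0.2  0. ] g 0.416 t 28.6
shift [-0.5 -0.9 14.5]
turn [ 0.002  0.002 -0.001]
```

View pics/w23.png

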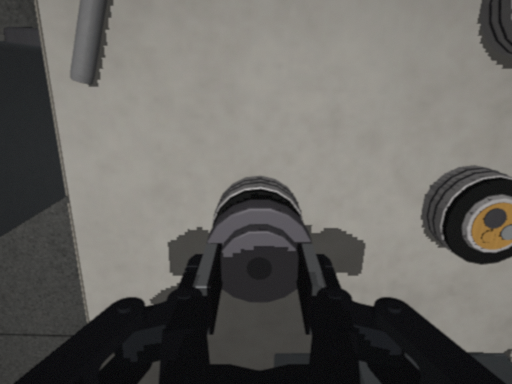

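```bash
python3 -m creep '[[0,0,0,-0.5,-0.9,6,255],[0,0,0,0,0,5,255],[0,0,0,0,0,3,255],[0,0,0,0,0,0,255]]' 60; python3 -m creep '[[0,0,0,0,0,2,255],[0,0,0,0,0,1,255],[0,0,0,0,0,1,255],[0,0,0,0,0,0,255]]' 60;python3 -m creep '[[0,0,0,0,0,1,255],[0,0,0,0,0,1,255],[0,0,0,0,0,0,255]]' 60
```

```text
clock: 29.05
position: [0.4317, 0.0023, 0.0665]
ee_rot: [0.695, 0.719, -0.001, 0.001]
ft_force: [-0.0, -1.1, 1.3]
grip_width: 0.423
clock: 29.45
position: [0.4318, 0.0023, 0.0628]
ee_rot: [0.695, 0.719, -0.001, 0.001]
ft_force: [-1.2, -1.6, 5.7]
grip_width: 0.42
clock: 29.75
position: [0.4322, 0.0023, 0.0619]
ee_rot: [0.695, 0.719, -0.001, 0.001]
ft_force: [-8.9, -0.6, 28.8]
grip_width: 0.416
```

Firm stop at 0.062 (28 N), which matches the predicted fully-home height. Releasing and checking.

```bash
python3 -m creep '[[0,0,0,0,0,-1,255],[0,0,0,0,0,0,150],[0,0,0,0,0,0,100],[0,0,0,0,0,0,100],[0,0,0,0,0,-15,100],[0,0,0,0,0,-40,100],[0,0,0,-30,0,-50,100],[0,0,0,-30,0,-30,100]]' 30
python3 -m creep '[[0,0,0,0,0,0,100],[0,0,0,0,0,0,100]]'
python3 - <<'E'
from h import *
import pickle
rel([0.504,-0.173,0.2],92)
o=get_obs();p,d=camera("wrist");cv2.imwrite("pics/w24.png",p);np.save("pics/w24.npy",d)
P=cloud('wrist',d,o)
m=(abs(P[...,0]-.4325)<.012)&(abs(P[...,1]-.0025)<.012);print(np.percentile(P[m][:,2],[10,50,90]))
for q in pots(p,'wrist',o): print([np.round(a,4).tolist() for a in q])
E
```

```text
clock: 30.55
position: [0.4339, -0.0523, 0.1919]
ee_rot: [0.693, 0.72, 0.0, 0.002]
ft_force: [0.5, -1.1, 0.7]
grip_width: 0.605
clock: 30.75
position: [0.4335, -0.0535, 0.1895]
ee_rot: [0.695, 0.719, -0.001, 0.001]
ft_force: [0.4, 0.3, -0.7]
grip_width: 0.603
pos [ 0.4335 -0.0535  0.1895] toolx yaw 91.89 z [ 0.001 -0.002 -1.   ] F [ 0.4  0.3 -0.7] g 0.603 t 30.75
shift [-121.8   66.5  -10.1]
turn [ 0.001  0.002 -0.002]
[0.04456492 0.04545595 0.04637916]
[[424.8207, 105.1792, 18.8518], [423.5023, 104.5693, 41.9785, 48.0621], [0.5659, 0.0139, 0.032], [0.5647, 0.0144, 0.032]]
```

View pics/w24.png

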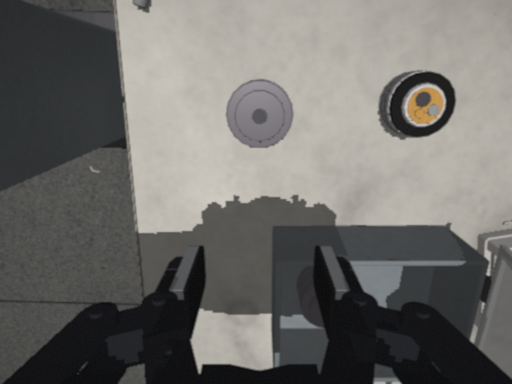

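```bash
python3 -m creep '[[0,0,0,-40,10,0,100],[0,0,0,-40,15,0,100],[0,0,0,-30,15,20,100],[0,0,0,-12,14,20,100],[0,0,0,0,10,15,100],[0,0,0,0,2.5,15,100],[0,0,0,0,0,0,100],[0,0,0,0,0,0,100]]' 30
python3 - <<'E'
from h import *
rel([0.504,-0.173,0.068],92)
o=get_obs();p,d=camera("wrist");cv2.imwrite("pics/w25.png",p)
print(pix('wrist',[.504,-.173,.052],o))
E
```

```text
clock: 31.6
position: [0.5038, -0.1716, 0.1195]
ee_rot: [0.694, 0.72, -0.001, 0.0]
ft_force: [0.4, -0.4, 1.6]
grip_width: 0.61
pos [ 0.5038 -0.1716  0.1195] toolx yaw 92.09 z [-0.001 -0.001 -1.   ] F [ 0.4 -0.4  1.6] g 0.61 t 31.6
shift [-1.4  0.2 51.5]
turn [-0.001  0.001  0.002]
[257.63051941 225.94051286]
```

View pics/w25.png

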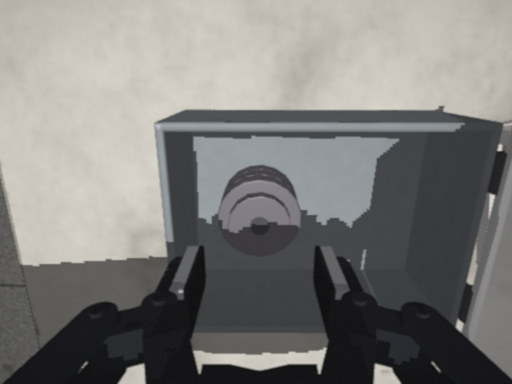

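```bash
python3 -m creep '[[0,0,0,-1,0,25,100],[0,0,0,0,0,15,100],[0,0,0,0,0,8,100],[0,0,0,0,0,3.5,100],[0,0,0,0,0,0,100],[0,0,0,0,0,0,100]]' 30
python3 - <<'E'
from h import *
rel([0.504,-0.173,0.068],92)
E
```

```text
clock: 32.25
position: [0.5047, -0.1739, 0.0689]
ee_rot: [0.695, 0.719, -0.0, 0.001]
ft_force: [-0.3, 0.4, -1.1]
grip_width: 0.609
pos [ 0.5047 -0.1739  0.0689] toolx yaw 91.99 z [ 0.001 -0.002 -1.   ] F [-0.3  0.4 -1.1] g 0.609 t 32.25
shift [ 0.9 -0.6  0.9]
turn [ 0.001  0.002 -0.   ]
```

```bash
python3 -m creep '[[0,0,0,0.5,-0.5,0.8,130],[0,0,0,0,0,0,200],[0,0,0,0,0,0,255],[0,0,0,0,0,0,255],[0,0,0,0,0,0,255]]' 40
python3 - <<'E'
from h import *
rel([0.504,-0.173,0.068],92)
E
python3 -m creep '[[0,0,0,0,0,-3,255],[0,0,0,0,0,-5,255],[0,0,0,0,0,-8,255],[0,0,0,0,0,-10,255],[0,0,0,0,0,-20,255],[0,0,0,0,0,-10,255],[0,0,0,0,0,0,255]]' 40
python3 - <<'E'
from h import *
rel([0.504,-0.173,0.126],92)
o=get_obs();p,d=camera("wrist");cv2.imwrite("pics/w26.png",p)
p,d=camera("scene");cv2.imwrite("pics/s26.png",cv2.resize(p[120:240,250:390],None,fx=5,fy=5,interpolation=cv2.INTER_CUBIC))
E
```

```text
clock: 32.75
position: [0.5041, -0.1734, 0.0678]
ee_rot: [0.695, 0.719, -0.0, 0.001]
ft_force: [0.4, 0.6, 3.6]
grip_width: 0.428
pos [ 0.5041 -0.1734  0.0678] toolx yaw 91.99 z [ 0.001 -0.002 -1.   ] F [0.4 0.6 3.6] g 0.428 t 32.75
shift [ 0.4 -0.1 -0.2]
turn [ 0.001  0.002 -0.   ]
clock: 33.45
position: [0.5046, -0.1736, 0.1252]
ee_rot: [0.695, 0.719, -0.0, 0.002]
ft_force: [-0.0, 0.4, -0.5]
grip_width: 0.43
pos [ 0.5046 -0.1736  0.1252] toolx yaw 91.98 z [ 0.003 -0.003 -1.   ] F [-0.   0.4 -0.5] g 0.43 t 33.45
shift [ 0.6 -0.6 -0.8]
turn [ 0.003  0.003 -0.   ]
```

View pics/w26.png

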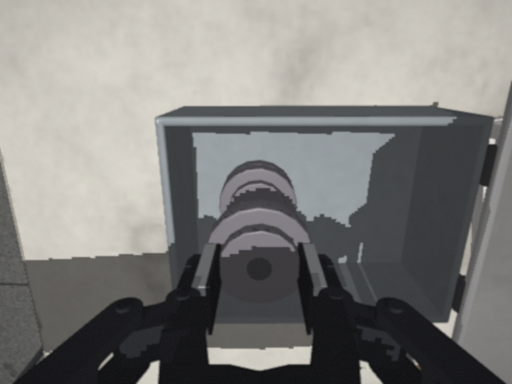

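View pics/s26.png

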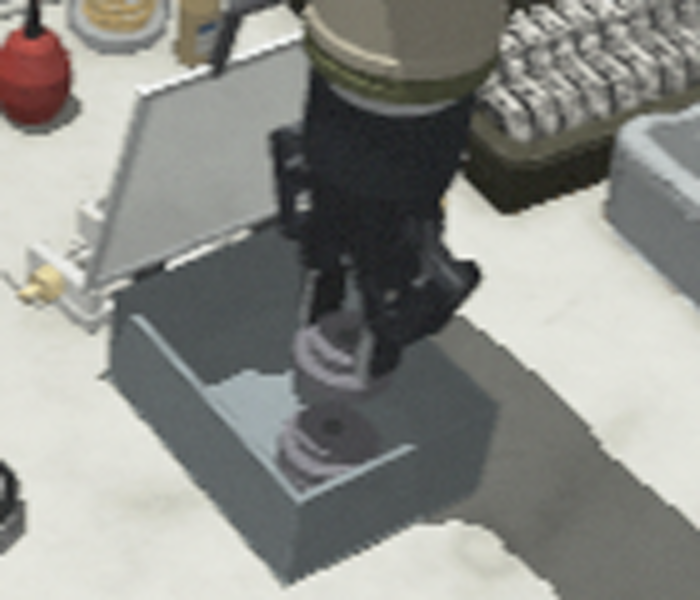

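```bash
python3 -m creep '[[0,0,0,0,-10,-25,255],[0,0,0,15,-20,-30,255],[0,0,0,30,-15,-18,255],[0,0,0,40,0,0,255],[0,0,0,40,20,0,255],[0,0,0,10,35,0,255],[0,0,0,0,30,0,255],[0,0,0,0,0,0,255]]' 40
python3 -m creep '[[0,0,0,0,0,0,255]]'
python3 - <<'E'
from h import *
import pickle
rel([0.55,-0.05,0.2],92)
o=get_obs();p,d=camera("wrist");cv2.imwrite("pics/w27.png",p);np.save("pics/w27.npy",d);pickle.dump(o,open("pics/w27.pkl","wb"))
for q in pots(p,'wrist',o): print([np.round(a,4).tolist() for a in q])
E
```

```text
clock: 34.35
position: [0.5409, -0.0361, 0.1947]
ee_rot: [0.694, 0.72, 0.0, -0.001]
ft_force: [-0.2, -0.3, -0.7]
grip_width: 0.429
clock: 34.45
position: [0.5385, -0.0363, 0.195]
ee_rot: [0.694, 0.72, -0.001, -0.001]
ft_force: [-0.1, -0.5, 0.9]
grip_width: 0.431
pos [ 0.5385 -0.0363  0.195 ] toolx yaw 92.04 z [-0.002 -0.    -1.   ] F [-0.1 -0.5  0.9] g 0.431 t 34.45
shift [-14.1  11.   -5. ]
turn [-0.002  0.     0.001]
[[292.7273, 122.2727, 17.1058], [292.716, 121.494, 41.9678, 43.1709], [0.5657, 0.0138, 0.032], [0.5656, 0.0145, 0.032]]
```

View pics/w27.png

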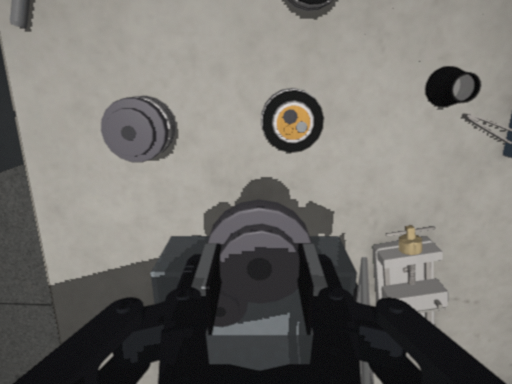

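```bash
python3 -m creep '[[0,0,0,22,12,0,255],[0,0,0,20,12,0,255],[0,0,0,6.7,3.8,40,255],[0,0,0,0,0,45,255],[0,0,0,0,0,22,255],[0,0,0,0,0,6,255],[0,0,0,0,0,0,255],[0,0,0,0,0,0,255]]' 60
python3 - <<'E'
from h import *
rel([0.5645,0.0133,0.0668],92)
o=get_obs();p,d=camera("wrist");cv2.imwrite("pics/w28.png",p)
E
```

```text
clock: 35.3
position: [0.5658, 0.0124, 0.0848]
ee_rot: [0.695, 0.719, 0.0, 0.002]
ft_force: [-0.5, -0.5, 0.0]
grip_width: 0.419
pos [0.5658 0.0124 0.0848] toolx yaw 91.97 z [ 0.003 -0.002 -1.   ] F [-0.5 -0.5  0. ] g 0.419 t 35.3
shift [ 0.9 -1.3 18. ]
turn [ 0.002  0.002 -0.001]
```

View pics/w28.png

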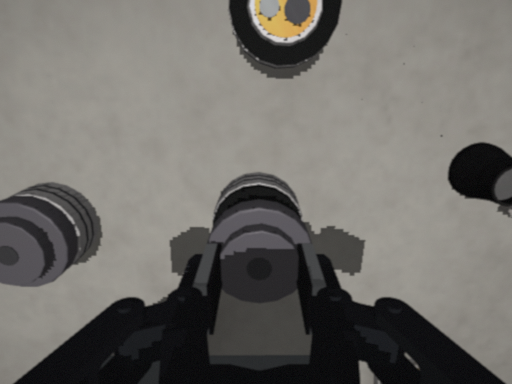

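```bash
python3 -m creep '[[0,0,0,0.9,-1.3,7,255],[0,0,0,0,0,6,255],[0,0,0,0,0,4,255],[0,0,0,0,0,0,255]]' 60; python3 -m creep '[[0,0,0,0,0,2,255],[0,0,0,0,0,2,255],[0,0,0,0,0,0,255]]' 60;python3 -m creep '[[0,0,0,0,0,1,255],[0,0,0,0,0,1,255],[0,0,0,0,0,0,255]]' 60
```

```text
clock: 35.75
position: [0.5637, 0.0134, 0.0658]
ee_rot: [0.695, 0.719, -0.001, 0.001]
ft_force: [0.2, 0.1, -0.1]
grip_width: 0.421
clock: 36.05
position: [0.5639, 0.0135, 0.0624]
ee_rot: [0.695, 0.719, -0.001, 0.001]
ft_force: [-1.7, -0.1, 4.6]
grip_width: 0.423
clock: 36.35
position: [0.5642, 0.0136, 0.0618]
ee_rot: [0.695, 0.719, -0.001, 0.001]
ft_force: [-7.5, -1.2, 20.1]
grip_width: 0.421
```

```bash
python3 -m creep '[[0,0,0,0,0,0.6,255],[0,0,0,0,0,0,255]]' 60; python3 -m creep '[[0,0,0,0,0,-1.5,255],[0,0,0,0,0,0,150],[0,0,0,0,0,0,100],[0,0,0,0,0,0,100],[0,0,0,0,0,-15,100],[0,0,0,0,0,-40,100],[0,0,0,-30,0,-50,100],[0,0,0,-30,0,-30,100]]' 30
python3 -m creep '[[0,0,0,0,-10,0,100],[0,0,0,0,0,0,100],[0,0,0,0,0,0,100]]'
python3 - <<'E'
from h import *
rel([0.504,-0.173,0.2],92)
o=get_obs();p,d=camera("wrist");cv2.imwrite("pics/w29.png",p);np.save("pics/w29.npy",d)
P=cloud('wrist',d,o)
m=(abs(P[...,0]-.5645)<.012)&(abs(P[...,1]-.0138)<.012);print(np.percentile(P[m][:,2],[10,50,90]))
for q in pots(p,'wrist',o): print([np.round(a,4).tolist() for a in q])
E
```

```text
clock: 36.55
position: [0.5642, 0.0136, 0.0616]
ee_rot: [0.695, 0.719, -0.001, 0.001]
ft_force: [-10.4, -1.9, 25.5]
grip_width: 0.414
clock: 37.35
position: [0.5662, -0.0407, 0.1929]
ee_rot: [0.693, 0.721, 0.001, 0.002]
ft_force: [0.1, -0.5, 0.3]
grip_width: 0.607
clock: 37.65
position: [0.5552, -0.0417, 0.1888]
ee_rot: [0.694, 0.72, -0.001, 0.001]
ft_force: [-0.3, 0.1, 0.4]
grip_width: 0.606
pos [ 0.5552 -0.0417  0.1888] toolx yaw 92.04 z [-0.    -0.002 -1.   ] F [-0.3  0.1  0.4] g 0.606 t 37.65
shift [-129.5  -55.8  -11. ]
turn [-0.     0.002  0.001]
[0.04464845 0.0455101  0.04645032]
```

View pics/w29.png

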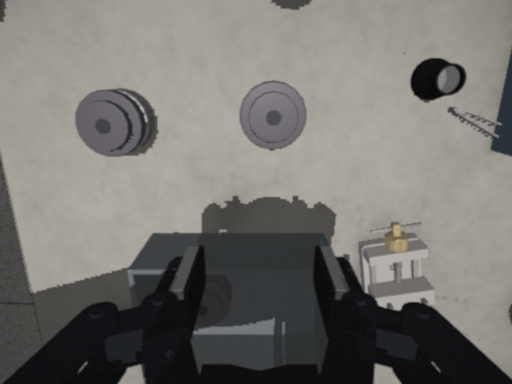

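```bash
python3 -m creep '[[0,0,0,-10,-45,0,100],[0,0,0,-30,-40,0,100],[0,0,0,-45,-10,0,100],[0,0,0,-40,10,15,100],[0,0,0,-6,20,25,100],[0,0,0,0,10,20,100],[0,0,0,0,0,15,100],[0,0,0,0,0,0,100]]' 30
python3 -m creep '[[0,0,0,0,0,0,100]]'
python3 - <<'E'
from h import *
rel([0.504,-0.173,0.055],92)
o=get_obs();p,d=camera("wrist");cv2.imwrite("pics/w30.png",p)
print(pix('wrist',[.505,-.172,.039],o))
E
```

```text
clock: 38.5
position: [0.5039, -0.1737, 0.1119]
ee_rot: [0.694, 0.72, -0.001, -0.002]
ft_force: [-0.0, -0.3, -0.4]
grip_width: 0.61
clock: 38.6
position: [0.5051, -0.1745, 0.1145]
ee_rot: [0.694, 0.72, -0.001, 0.0]
ft_force: [0.8, -0.3, 0.5]
grip_width: 0.608
pos [ 0.5051 -0.1745  0.1145] toolx yaw 92.08 z [-0.    -0.001 -1.   ] F [ 0.8 -0.3  0.5] g 0.608 t 38.6
shift [ 1.6 -1.  59.5]
turn [-0.     0.001  0.001]
[257.40862969 214.82115127]
```

View pics/w30.png

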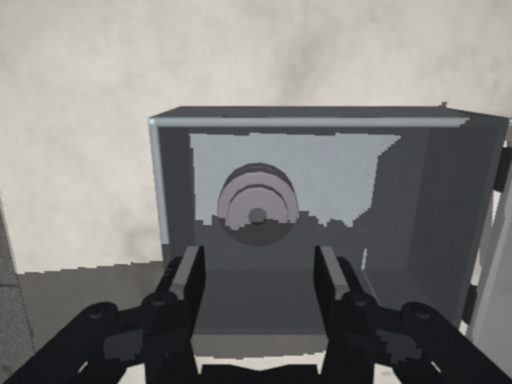

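Two caps are left, with the dimple at (258,215) as predicted. Going down for the next one.

```bash
python3 -m creep '[[0,0,0,1,-1,25,100],[0,0,0,0,0,18,100],[0,0,0,0,0,10,100],[0,0,0,0,0,5,100],[0,0,0,0,0,0,100],[0,0,0,0,0,0,100]]' 30
python3 - <<'E'
from h import *
rel([0.504,-0.173,0.055],92)
E
```

```text
clock: 39.25
position: [0.5048, -0.1746, 0.0572]
ee_rot: [0.695, 0.719, -0.0, 0.001]
ft_force: [0.5, -0.6, -0.0]
grip_width: 0.607
pos [ 0.5048 -0.1746  0.0572] toolx yaw 91.99 z [ 0.001 -0.002 -1.   ] F [ 0.5 -0.6 -0. ] g 0.607 t 39.25
shift [ 1.6 -0.8  2.2]
turn [ 0.001  0.002 -0.   ]
```

```bash
python3 -m creep '[[0,0,0,1.2,-0.7,2,110],[0,0,0,0,0,0,200],[0,0,0,0,0,0,255],[0,0,0,0,0,0,255],[0,0,0,0,0,0,255]]' 40
python3 -m creep '[[0,0,0,0,0,-3,255],[0,0,0,0,0,-5,255],[0,0,0,0,0,-8,255],[0,0,0,0,0,-12,255],[0,0,0,0,0,-20,255],[0,0,0,0,0,-22,255],[0,0,0,0,0,0,255]]' 40
python3 - <<'E'
from h import *
rel([0.504,-0.173,0.126],92)
o=get_obs();p,d=camera("wrist");cv2.imwrite("pics/w31.png",p)
p,d=camera("scene");cv2.imwrite("pics/s31.png",cv2.resize(p[120:240,250:390],None,fx=5,fy=5,interpolation=cv2.INTER_CUBIC))
E
```

```text
clock: 39.75
position: [0.5036, -0.1733, 0.0545]
ee_rot: [0.695, 0.719, -0.001, 0.001]
ft_force: [-2.2, 0.0, 4.1]
grip_width: 0.43
clock: 40.45
position: [0.5053, -0.1735, 0.1278]
ee_rot: [0.695, 0.719, 0.0, 0.003]
ft_force: [-0.1, -0.5, -0.9]
grip_width: 0.426
pos [ 0.5053 -0.1735  0.1278] toolx yaw 92.0 z [ 0.005 -0.004 -1.   ] F [-0.1 -0.5 -0.9] g 0.426 t 40.45
shift [ 0.5 -1.3  1.8]
turn [ 0.005  0.004 -0.   ]
```

View pics/w31.png

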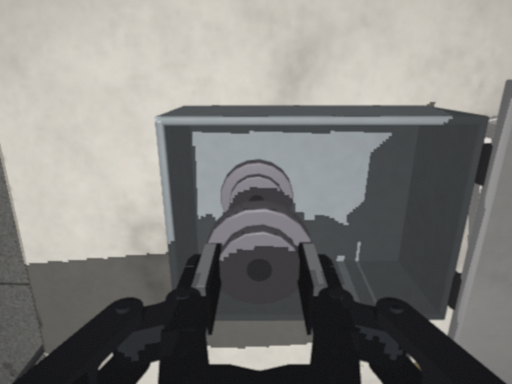

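View pics/s31.png

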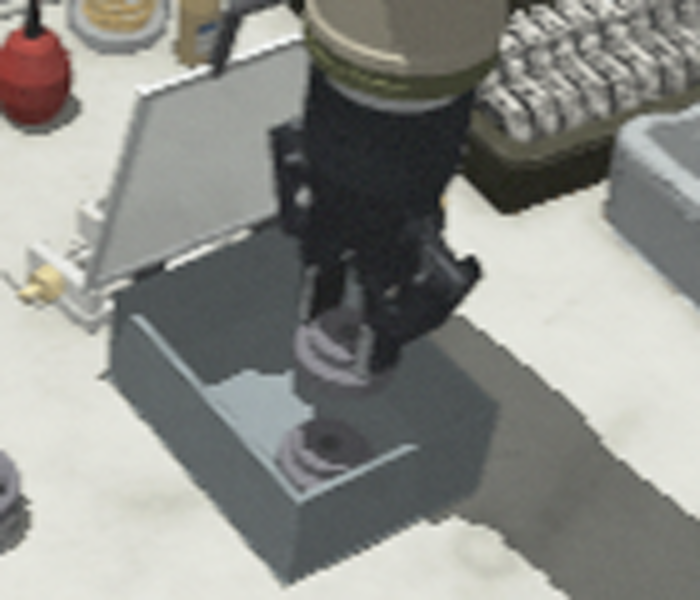

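```bash
python3 -m creep '[[0,0,0,0,-10,-25,255],[0,0,0,15,-20,-30,255],[0,0,0,35,-15,-18,255],[0,0,0,45,0,0,255],[0,0,0,45,15,0,255],[0,0,0,45,25,0,255],[0,0,0,40,30,0,255],[0,0,0,10,20,0,255]]' 40
python3 -m creep '[[0,0,0,0,0,0,255],[0,0,0,0,0,0,255]]'
python3 - <<'E'
from h import *
import pickle
rel([0.55,0.07,0.2],92)
o=get_obs();p,d=camera("wrist");cv2.imwrite("pics/w32.png",p);np.save("pics/w32.npy",d);pickle.dump(o,open("pics/w32.pkl","wb"))
for q in pots(p,'wrist',o): print([np.round(a,4).tolist() for a in q])
E
```

```text
clock: 41.35
position: [0.5399, 0.0673, 0.1963]
ee_rot: [0.693, 0.721, 0.0, -0.0]
ft_force: [-0.5, -0.4, 0.4]
grip_width: 0.426
clock: 41.55
position: [0.539, 0.0623, 0.1959]
ee_rot: [0.694, 0.72, -0.001, -0.0]
ft_force: [-0.5, -0.1, -1.0]
grip_width: 0.43
pos [0.539  0.0623 0.1959] toolx yaw 92.05 z [-0.002 -0.001 -1.   ] F [-0.5 -0.1 -1. ] g 0.43 t 41.55
shift [ 7.3 11.2 -4.2]
turn [-0.002  0.001  0.001]
[[305.2564, 101.9872, 17.6372], [304.4396, 101.1023, 42.5472, 44.5075], [0.5754, 0.1289, 0.032], [0.5747, 0.1296, 0.032]]
```

View pics/w32.png

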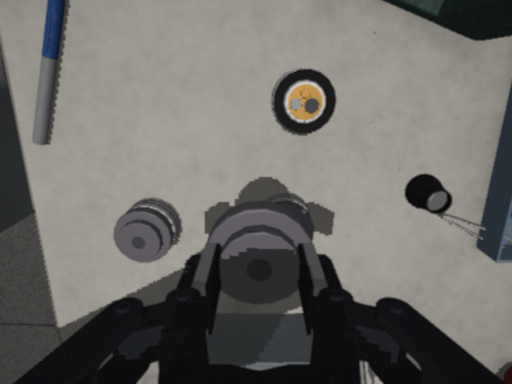

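```bash
python3 -m creep '[[0,0,0,26,14,0,255],[0,0,0,26,14,0,255],[0,0,0,12.8,9.1,35,255],[0,0,0,0,0,45,255],[0,0,0,0,0,25,255],[0,0,0,0,0,8,255],[0,0,0,0,0,0,255],[0,0,0,0,0,0,255]]' 60
python3 - <<'E'
from h import *
rel([0.5737,0.1284,0.0665],92)
o=get_obs();p,d=camera("wrist");cv2.imwrite("pics/w33.png",p)
E
```

```text
clock: 42.4
position: [0.5752, 0.1275, 0.0854]
ee_rot: [0.695, 0.719, 0.0, 0.001]
ft_force: [-0.4, -0.5, 0.6]
grip_width: 0.42
pos [0.5752 0.1275 0.0854] toolx yaw 91.94 z [ 0.002 -0.002 -1.   ] F [-0.4 -0.5  0.6] g 0.42 t 42.4
shift [ 1.  -1.5 18.9]
turn [ 0.002  0.002 -0.001]
```

View pics/w33.png

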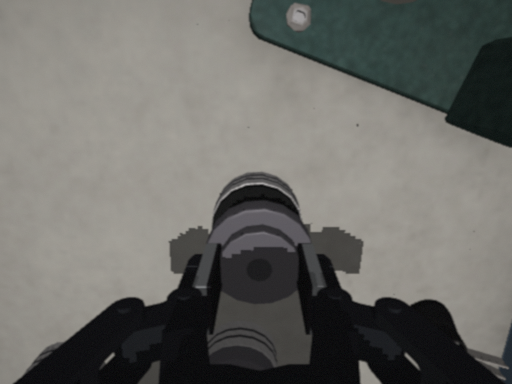

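```bash
python3 -m creep '[[0,0,0,1,-1.5,7,255],[0,0,0,0,0,6,255],[0,0,0,0,0,4,255],[0,0,0,0,0,0,255]]' 60; python3 -m creep '[[0,0,0,0,0,2,255],[0,0,0,0,0,2,255],[0,0,0,0,0,0,255]]' 60;python3 -m creep '[[0,0,0,0,0,1.5,255],[0,0,0,0,0,1,255],[0,0,0,0,0,0,255]]' 60
```

```text
clock: 42.85
position: [0.5729, 0.1287, 0.0663]
ee_rot: [0.695, 0.719, -0.001, 0.001]
ft_force: [-0.2, -0.4, -0.1]
grip_width: 0.421
clock: 43.15
position: [0.573, 0.1289, 0.0629]
ee_rot: [0.695, 0.719, -0.0, 0.001]
ft_force: [-0.7, 0.3, 4.1]
grip_width: 0.425
clock: 43.45
position: [0.5732, 0.1291, 0.0614]
ee_rot: [0.695, 0.719, -0.0, 0.001]
ft_force: [-4.4, -2.3, 15.1]
grip_width: 0.42
```

```bash
python3 -m creep '[[0,0,0,0,0,1,255],[0,0,0,0,0,0,255]]' 60; python3 -m creep '[[0,0,0,0,0,-1.5,255],[0,0,0,0,0,0,150],[0,0,0,0,0,0,100],[0,0,0,0,0,0,100],[0,0,0,0,0,-15,100],[0,0,0,0,0,-40,100],[0,0,0,-30,0,-50,100],[0,0,0,-30,0,-40,100]]' 30
python3 -m creep '[[0,0,0,-20,-20,-20,100],[0,0,0,0,0,0,100],[0,0,0,0,0,0,100]]'
python3 - <<'E'
from h import *
rel([0.6,-0.169,0.385],92)
o=get_obs();p,d=camera("wrist");cv2.imwrite("pics/w34.png",p);np.save("pics/w34.npy",d)
P=cloud('wrist',d,o)
for c in [(.5735,.129),(.5645,.0138),(.4325,.0028)]:
    m=(abs(P[...,0]-c[0])<.012)&(abs(P[...,1]-c[1])<.012);print(np.percentile(P[m][:,2],[10,50,90]) if m.any() else None)
for q in pots(p,'wrist',o): print([np.round(a,4).tolist() for a in q])
p,d=camera("top");cv2.imwrite("pics/t34.png",p);p,d=camera("scene");cv2.imwrite("pics/s34.png",p)
E
```

```text
clock: 43.65
position: [0.5733, 0.1292, 0.0612]
ee_rot: [0.695, 0.719, -0.0, 0.001]
ft_force: [-7.8, -3.0, 22.8]
grip_width: 0.42
clock: 44.45
position: [0.5744, 0.0745, 0.2015]
ee_rot: [0.693, 0.721, 0.0, 0.001]
ft_force: [2.0, -0.4, -0.9]
grip_width: 0.607
clock: 44.75
position: [0.5556, 0.0524, 0.2196]
ee_rot: [0.695, 0.719, -0.0, 0.002]
ft_force: [0.2, -0.5, -0.2]
grip_width: 0.606
pos [0.5556 0.0524 0.2196] toolx yaw 91.93 z [ 0.002 -0.003 -1.   ] F [ 0.2 -0.5 -0.2] g 0.606 t 44.75
shift [-223.2   37.2 -164.8]
turn [ 0.002  0.003 -0.001]
[0.04455088 0.04556354 0.04646871]
[0.04461745 0.04553379 0.04643581]
[0.03536215 0.04453517 0.04594821]
```

View pics/w34.png

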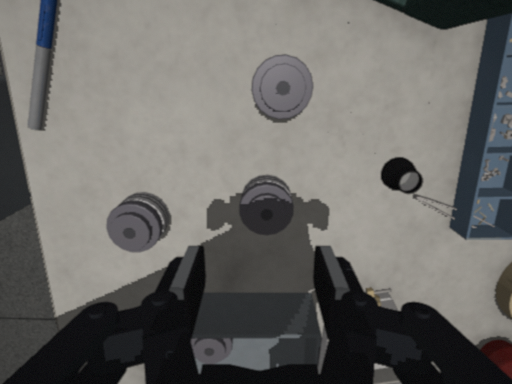

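View pics/s34.png

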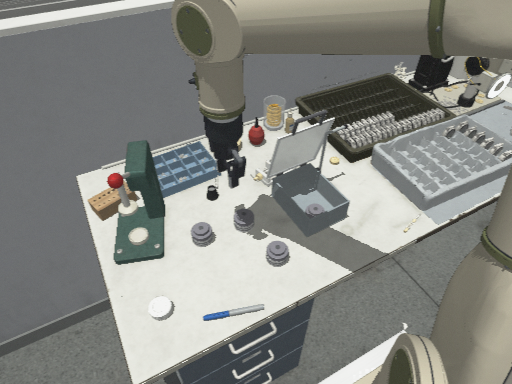

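Run:
```python
from h import *
o=get_obs();d=np.load("pics/w34.npy")
print(onz('wrist',(129,232.5),.046,o))
P=cloud('wrist',d,o)
for c,r in [((129,233),5),((266,214),5),((283,88),5)]:
    q=P[c[1]-r:c[1]+r,c[0]-r:c[0]+r].reshape(-1,3);print(q.mean(0).round(4),np.median(q[:,2]).round(4))
```

```text
[ 0.43346019 -0.00753591  0.046     ]
[ 0.4336 -0.0069  0.0474] 0.0445
[0.5638 0.0163 0.0443] 0.0443
[0.5729 0.1308 0.0474] 0.0445
```

```bash
python3 -m creep '[[0,0,0,0,0,-45,120],[0,0,0,0,0,-45,150],[0,0,0,-20,0,-45,150],[0,0,0,-45,5,-25,150],[0,0,0,-50,5,0,150],[0,0,0,-50,5,0,150],[0,0,0,-45,3,0,150],[0,0,0,-13,0,0,150]]' 30
python3 -m creep '[[0,0,0,0,0,10,150],[0,0,0,0,0,0,150],[0,0,0,0,0,0,150]]'
python3 - <<'E'
from h import *
rel([0.567,-0.171,0.290],92)
o=get_obs();p,d=camera("wrist");cv2.imwrite("pics/w35.png",p)
E
```

```text
clock: 45.7
position: [0.5811, -0.1728, 0.3763]
ee_rot: [0.697, 0.717, -0.001, -0.0]
ft_force: [0.3, -0.5, 0.0]
grip_width: 0.407
clock: 46.0
position: [0.581, -0.1646, 0.368]
ee_rot: [0.693, 0.721, -0.001, 0.0]
ft_force: [-0.5, 0.2, -0.9]
grip_width: 0.409
pos [ 0.581  -0.1646  0.368 ] toolx yaw 92.21 z [-0.    -0.001 -1.   ] F [-0.5  0.2 -0.9] g 0.409 t 46.0
shift [ -5.8 -14.3  78. ]
turn [-0.     0.001  0.004]
```

View pics/w35.png

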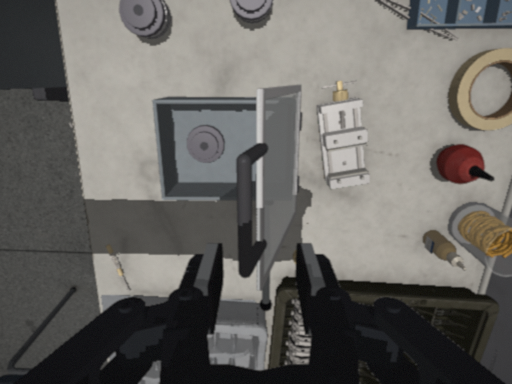

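```bash
python3 -m creep '[[0,0,0,-5,-10.5,10,150],[0,0,0,0,0,25,150],[0,0,0,0,0,25,150],[0,0,0,0,0,15,150],[0,0,0,0,0,0,150],[0,0,0,0,0,0,150]]' 30
python3 - <<'E'
from h import *
rel([0.567,-0.171,0.290],92)
o=get_obs();p,d=camera("wrist");cv2.imwrite("pics/w36.png",p)
E
```

```text
clock: 46.65
position: [0.571, -0.1722, 0.2943]
ee_rot: [0.694, 0.72, -0.0, 0.001]
ft_force: [-0.6, -0.1, 0.3]
grip_width: 0.413
pos [ 0.571  -0.1722  0.2943] toolx yaw 92.04 z [ 0.001 -0.002 -1.   ] F [-0.6 -0.1  0.3] g 0.413 t 46.65
shift [ 1.4 -3.9  4.3]
turn [0.001 0.002 0.001]
```

View pics/w36.png

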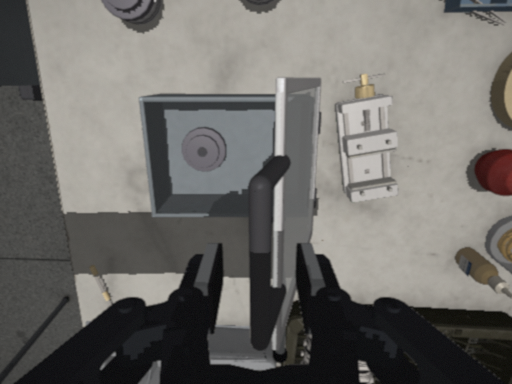

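```bash
python3 -m creep '[[0,0,0,0,0,0,255],[0,0,0,0,0,0,255],[0,0,0,0,0,0,255],[0,0,0,0,12,-3,255],[0,0,0,0,15,-2.7,255],[0,0,0,0,15,-1.6,255],[0,0,0,0,15,-0.5,255],[0,0,0,0,12,0.3,255]]' 30
python3 -m creep '[[0,0,0,0,4,0.4,255],[0,0,0,0,0,0,255]]' 30
```

```text
clock: 47.5
position: [0.6401, -0.1703, 0.3008]
ee_rot: [0.695, 0.719, -0.001, 0.0]
ft_force: [-0.2, 0.9, 0.6]
grip_width: 0.1
clock: 47.7
position: [0.6438, -0.1701, 0.3003]
ee_rot: [0.695, 0.719, -0.0, 0.001]
ft_force: [-0.9, 0.4, -0.0]
grip_width: 0.1
```

```bash
python3 -m creep '[[0,0,0,0,0,0,170],[0,0,0,0,0,0,150],[0,0,0,0,0,-30,150],[0,0,0,0,0,-35,150],[0,0,0,0,-30,-20,150],[0,0,0,-20,-30,0,150],[-0.08,0,0,-30,-15,0,150],[-0.08,0,0,-35,-15,0,150]]' 30
python3 -m creep '[[-0.085,0,0,-33,-10,0,150],[0,0,0,0,0,0,150],[0,0,0,0,0,0,150]]' 30
python3 - <<'E'
from h import *
rel([0.5935,-0.286,0.199])
o=get_obs();p,d=camera("wrist");cv2.imwrite("pics/w37.png",p)
E
```

```text
clock: 48.5
position: [0.5563, -0.2579, 0.3848]
ee_rot: [0.692, 0.718, 0.058, 0.058]
ft_force: [0.3, -0.9, 0.4]
grip_width: 0.413
clock: 48.8
position: [0.5463, -0.2934, 0.3827]
ee_rot: [0.691, 0.712, 0.087, 0.086]
ft_force: [0.9, 1.0, 0.3]
grip_width: 0.41
pos [ 0.5463 -0.2934  0.3827] toolx yaw 91.74 z [ 0.242  0.005 -0.97 ] F [0.9 1.  0.3] g 0.41 t 48.8
shift [  6.4   1.6 189.7]
```

View pics/w37.png

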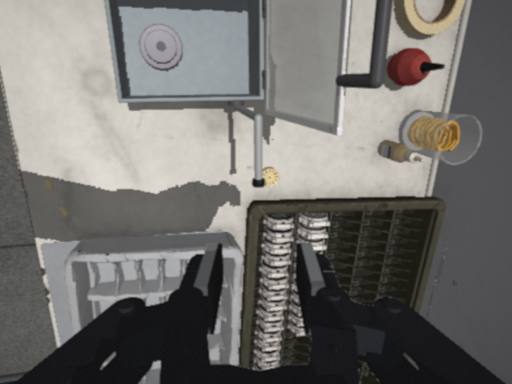

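Flap is standing and the pin is centred (column ~258). Approaching along the tool axis.

```bash
python3 -m creep '[[0,0,0,3,0.6,40,150],[0,0,0,3,1,50,150],[0,0,0,0,0,50,150],[0,0,0,0,0,30,150],[0,0,0,0,0,18,150],[0,0,0,0,0,0,150],[0,0,0,0,0,0,150]]' 30
python3 - <<'E'
from h import *
rel([0.5935,-0.286,0.199])
o=get_obs();p,d=camera("wrist");cv2.imwrite("pics/w38.png",p)
E
```

```text
clock: 49.55
position: [0.5959, -0.2834, 0.2025]
ee_rot: [0.689, 0.714, 0.088, 0.086]
ft_force: [0.6, 0.6, 0.7]
grip_width: 0.413
pos [ 0.5959 -0.2834  0.2025] toolx yaw 92.08 z [ 0.244  0.007 -0.97 ] F [0.6 0.6 0.7] g 0.413 t 49.55
shift [-2.5 -3.2  2.8]
```

View pics/w38.png

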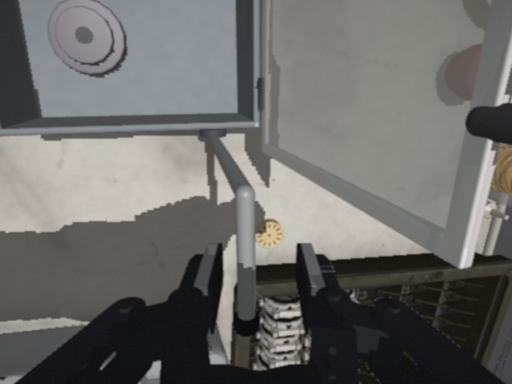

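```bash
python3 -m creep '[[0,0,0,-2,-4,2.5,150],[0,0,0,0,0,0,255],[0,0,0,0,0,0,255],[0,0,0,0,0,0,255],[0,0,0,0,0,0,255]]' 30
python3 - <<'E'
from h import *
rel([0.5935,-0.286,0.199])
R=Rn.from_quat(get_obs()["ee_rot"]).as_matrix();yaw=np.radians(2.1)
a=np.linspace(1.57,0,13);X=130*(1-np.cos(a));Z=130*np.sin(a)
W=np.c_[X*np.cos(yaw),X*np.sin(yaw),Z]@R
print(np.diff(W,axis=0).round(1).tolist())
E
```

```text
clock: 50.1
position: [0.5917, -0.2869, 0.1981]
ee_rot: [0.69, 0.714, 0.087, 0.086]
ft_force: [-1.8, -2.8, 4.8]
grip_width: 0.082
pos [ 0.5917 -0.2869  0.1981] toolx yaw 91.96 z [ 0.243  0.006 -0.97 ] F [-1.8 -2.8  4.8] g 0.082 t 50.1
shift [ 0.8  2.  -0.4]
[[-0.0, -16.7, -3.0], [-0.0, -17.0, -0.8], [-0.0, -16.9, 1.4], [-0.0, -16.6, 3.6], [-0.0, -16.0, 5.7], [-0.0, -15.1, 7.8], [0.0, -14.0, 9.7], [0.0, -12.6, 11.4], [0.0, -11.0, 13.0], [0.0, -9.2, 14.3], [0.0, -7.3, 15.4], [0.0, -5.2, 16.2]]
```

```bash
python3 -m creep '[[0,0,0,0,-15,-3,255],[0,0,0,0,-17,-0.8,255],[0,0,0,0,-16.9,1.4,255],[0,0,0,0,-16.6,3.6,255],[0,0,0,0,-16,5.7,255],[0,0,0,0,-15.1,7.8,255]]' 30;  python3 -m creep '[[0,0,0,0,-14,9.7,255],[0,0,0,0,-12.6,11.4,255],[0,0,0,0,-11,13,255],[0,0,0,0,-9.2,14.3,255],[0,0,0,0,-7.3,15.4,255],[0,0,0,0,-5.2,15,255],[0,0,0,0,0,0,255]]' 30
python3 - <<'E'
from h import *
rel([0.4635,-0.2897,0.0699])
E
```

```text
clock: 50.7
position: [0.5017, -0.2898, 0.1603]
ee_rot: [0.689, 0.714, 0.088, 0.087]
ft_force: [0.3, -2.2, 2.5]
grip_width: 0.082
clock: 51.4
position: [0.4641, -0.291, 0.0685]
ee_rot: [0.689, 0.714, 0.088, 0.086]
ft_force: [3.8, -2.5, -0.7]
grip_width: 0.08
pos [ 0.4641 -0.291   0.0685] toolx yaw 92.0 z [ 0.245  0.007 -0.97 ] F [ 3.8 -2.5 -0.7] g 0.08 t 51.4
shift [ 1.4 -0.2 -1.5]
```

```bash
python3 -m creep '[[0,0,0,0,0,0,180],[0,0,0,0,0,0,150],[0,0,0,0,0,-30,150],[0,0,0,0,0,-40,150],[0,0,0,0,0,-30,150],[0,0,0,0,0,0,150],[0,0,0,0,0,0,150]]' 30
python3 - <<'E'
from h import *
o=get_obs();p,d=camera("wrist");cv2.imwrite("pics/w39.png",p)
rel([0.58,-0.17,0.39],92)
P=cloud('wrist',d,o)
m=(P[...,1]<-.268)&(P[...,1]>-.296)&(P[...,0]>.45)&(P[...,0]<.48)&(P[...,2]>.04)&(P[...,2]<.09);print(m.sum(),P[m].mean(0),np.percentile(P[m][:,2],[50,95]))
E
```

```text
clock: 52.1
position: [0.4386, -0.2922, 0.1662]
ee_rot: [0.69, 0.714, 0.087, 0.086]
ft_force: [-1.0, -0.1, -1.4]
grip_width: 0.414
pos [ 0.4384 -0.2917  0.1654] toolx yaw 91.96 z [ 0.242  0.006 -0.97 ] F [-0.  -0.   0.2] g 0.413 t 52.15
shift [ 116.3  195.7 -182.9]
turn [ 0.244  0.002 -0.   ]
419 [ 0.46519484 -0.28181992  0.06808033] [0.06820369 0.06955892]
```

View pics/w39.png

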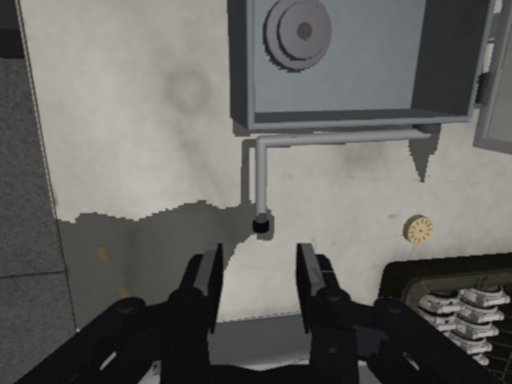

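Stay is folded (pin top at 0.068 m). Going back for the flap bar.

```bash
python3 -m creep '[[0,0,0,0,0,-50,150],[0.08,0,0,10,0,-50,150],[0.08,0,0,15,10,-50,150],[0.085,0,0,20,20,-45,150],[0,0,0,30,35,-10,150],[0,0,0,30,40,0,150],[0,0,0,15,40,0,150],[0,0,0,0,30,0,150]]' 30
python3 -m creep '[[0,0,0,0,0,0,150],[0,0,0,0,0,0,150]]'
python3 - <<'E'
from h import *
rel([0.645,-0.169,0.36],92)
E
```

```text
clock: 52.95
position: [0.57, -0.1688, 0.3619]
ee_rot: [0.693, 0.721, -0.001, -0.0]
ft_force: [-0.6, -1.6, 1.0]
grip_width: 0.412
clock: 53.15
position: [0.5682, -0.1713, 0.3621]
ee_rot: [0.694, 0.72, -0.0, -0.001]
ft_force: [-1.8, -0.6, -0.3]
grip_width: 0.409
pos [ 0.5682 -0.1713  0.3621] toolx yaw 92.15 z [-0.002  0.001 -1.   ] F [-1.8 -0.6 -0.3] g 0.409 t 53.15
shift [-0.6 76.8  1.9]
turn [-0.002 -0.001  0.003]
```

```bash
python3 -m creep '[[0,0,0,0,30,0,150],[0,0,0,0,35,0,150],[0,0,0,0,12,0,150],[0,0,0,0,0,0,150],[0,0,0,0,0,0,150]]' 30
python3 - <<'E'
from h import *
rel([0.645,-0.169,0.294],92)
o=get_obs();p,d=camera("wrist");cv2.imwrite("pics/w40.png",p)
E
```

```text
clock: 53.65
position: [0.644, -0.1701, 0.364]
ee_rot: [0.695, 0.719, -0.001, 0.001]
ft_force: [0.3, -0.3, 0.2]
grip_width: 0.414
pos [ 0.644  -0.1701  0.364 ] toolx yaw 91.98 z [ 0.    -0.002 -1.   ] F [ 0.3 -0.3  0.2] g 0.414 t 53.65
shift [ 1.2  1.1 70. ]
turn [ 0.     0.002 -0.   ]
```

View pics/w40.png

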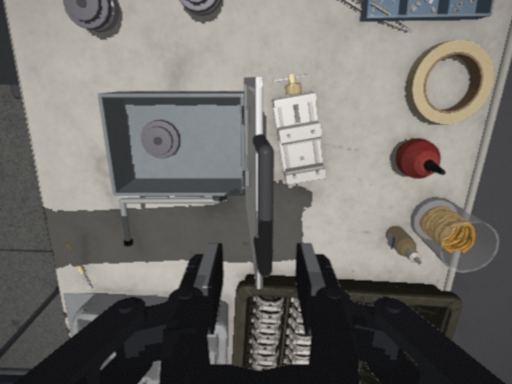

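```bash
python3 -m creep '[[0,0,0,1,1,30,150],[0,0,0,0,0,25,150],[0,0,0,0,0,14,150],[0,0,0,0,0,0,150],[0,0,0,0,0,0,255],[0,0,0,0,0,0,255],[0,0,0,0,0,0,255]]' 30
python3 -m creep '[[0,0,0,0,-12,-0.6,255],[0,0,0,0,-21.3,0,255],[0,0,0,0,-21.3,1.9,255],[0,0,0,0,-21,4,255],[0,0,0,0,-20.3,6.2,255],[0,0,0,0,-19.5,8.2,255],[0,0,0,0,-18.6,10,255]]' 30
python3 - <<'E'
from h import *
rel([0.413,-0.1765,0.081],92)
E
```

```text
clock: 54.4
position: [0.6463, -0.1688, 0.2966]
ee_rot: [0.695, 0.719, 0.0, 0.002]
ft_force: [-0.0, -0.8, 3.4]
grip_width: 0.098
clock: 55.1
position: [0.5117, -0.1735, 0.2658]
ee_rot: [0.695, 0.719, -0.0, 0.002]
ft_force: [-0.7, -1.5, 1.5]
grip_width: 0.099
pos [ 0.5117 -0.1735  0.2658] toolx yaw 92.01 z [ 0.002 -0.003 -1.   ] F [-0.7 -1.5  1.5] g 0.099 t 55.1
shift [  0.9 -99.1 184.6]
turn [0.002 0.003 0.   ]
```

```bash
python3 -m creep '[[0,0,0,0,-17.3,13,255],[0,0,0,0,-16,14.5,255],[0,0,0,0,-14.5,16,255],[0,0,0,0,-12.9,16.9,255],[0,0,0,0,-11.1,18.2,255],[0,0,0,0,-9.3,19.2,255],[0,0,0,0,-7.3,20,255]]' 30
python3 -m creep '[[0,0,0,0,-5.3,18,255],[0,0,0,0,-2.5,14,255],[0,0,0,0,-1,8,255],[0,0,0,0,0,0,255]]' 30
python3 - <<'E'
from h import *
rel([0.413,-0.1765,0.081],92)
E
```

```text
clock: 55.8
position: [0.4226, -0.1767, 0.1469]
ee_rot: [0.695, 0.719, -0.001, 0.001]
ft_force: [-0.4, 1.0, 0.7]
grip_width: 0.1
clock: 56.2
position: [0.4144, -0.177, 0.1068]
ee_rot: [0.694, 0.72, -0.001, 0.0]
ft_force: [-4.4, 0.3, -0.8]
grip_width: 0.104
pos [ 0.4144 -0.177   0.1068] toolx yaw 92.04 z [-0.001 -0.001 -1.   ] F [-4.4  0.3 -0.8] g 0.104 t 56.2
shift [ 0.6 -1.3 25.8]
turn [-0.001  0.001  0.001]
```

```bash
python3 -m creep '[[0,0,0,0,0.5,8,255],[0,0,0,0,0.5,6,255],[0,0,0,0,0,4,255],[0,0,0,0,0,0,255]]' 30
python3 -m creep '[[0,0,0,0,0,2,255],[0,0,0,0,0,2,255],[0,0,0,0,0,0,255]]' 30
```

```text
clock: 56.6
position: [0.4133, -0.1771, 0.0884]
ee_rot: [0.695, 0.719, -0.002, -0.002]
ft_force: [-12.1, -0.0, -0.3]
grip_width: 0.103
clock: 56.9
position: [0.4133, -0.1771, 0.0852]
ee_rot: [0.695, 0.719, -0.003, -0.002]
ft_force: [-17.9, 1.0, 10.9]
grip_width: 0.099
```

```bash
python3 -m creep '[[0,0,0,0,-1.5,0.5,255],[0,0,0,0,0,0,200],[0,0,0,0,0,0,150],[0,0,0,0,0,0,150],[0,0,0,0,0,-20,150],[0,0,0,0,0,-40,150],[0,0,0,0,-20,-50,150],[0,0,0,0,-30,-50,150]]' 30
python3 -m creep '[[0,0,0,0,-10,-30,150],[0,0,0,0,0,0,150],[0,0,0,0,0,0,150]]'
python3 - <<'E'
from h import *
rel([0.413,-0.1765,0.081],92)
o=get_obs();p,d=camera("wrist");cv2.imwrite("pics/w41.png",p)
P=cloud('wrist',d,o)
p,d=camera("top");cv2.imwrite("pics/t41.png",cv2.resize(p[150:290,100:360],None,fx=3,fy=3));p,d=camera("scene");cv2.imwrite("pics/s41.png",cv2.resize(p[130:330,120:400],None,fx=2.8,fy=2.8))
E
```

```text
clock: 57.7
position: [0.3858, -0.1814, 0.1984]
ee_rot: [0.696, 0.718, -0.003, -0.003]
ft_force: [-1.1, -1.3, -0.2]
grip_width: 0.409
clock: 58.0
position: [0.3753, -0.1835, 0.2247]
ee_rot: [0.698, 0.717, -0.007, -0.003]
ft_force: [-0.8, -0.3, -0.2]
grip_width: 0.409
pos [ 0.3753 -0.1835  0.2247] toolx yaw 91.54 z [-0.014 -0.007 -1.   ] F [-0.8 -0.3 -0.2] g 0.409 t 58.0
shift [  6.9  39.9 143.2]
turn [-0.014  0.006 -0.008]
```

View pics/s41.png

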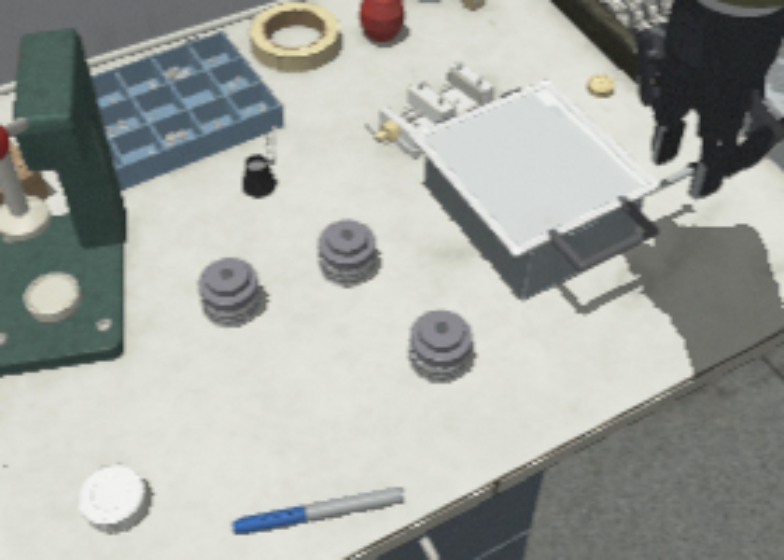

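View pics/t41.png

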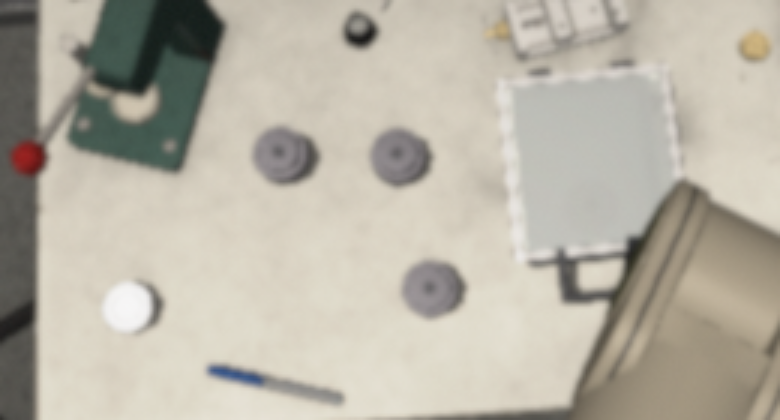

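All three pots look capped with the flap shut. I'll do one closer check of the cap heights and flap level before handing in.

```bash
python3 -m creep '[[-0.014,0.006,-0.008,30,20,-20,150],[0,0,0,40,20,-20,150],[0,0,0,40,20,-20,150],[0,0,0,30,0,0,150],[0,0,0,0,0,0,150],[0,0,0,0,0,0,150]]' 30
python3 - <<'E'
from h import *
o=get_obs();p,d=camera("wrist");cv2.imwrite("pics/w42.png",p);P=cloud('wrist',d,o)
print(o['position'],o['ft_force'])
hsv=cv2.cvtColor(p,cv2.COLOR_BGR2GRAY)
for n,c in [('p1',(.5735,.13)),('p2',(.5645,.0138)),('p3',(.4325,-.007))]:
    m=(np.hypot(P[...,0]-c[0],P[...,1]-c[1])<.06)&(P[...,2]>.041)
    if m.sum()<30: print(n,'few');continue
    q=P[m];print(n,m.sum(),q[:,:2].mean(0).round(4),'top',np.percentile(q[:,2],[50,90,98]).round(4))
p,d=camera("top");T=cloud("top",d)
for X in [(.47,-.115),(.60,-.115),(.535,-.115)]:
    u,v=pix('top',[X[0],X[1],.076]).round().astype(int);print(T[v-1:v+2,u-1:u+2].reshape(-1,3).mean(0).round(4))
E
```

```text
clock: 58.75
position: [0.4304, -0.0406, 0.2839]
ee_rot: [0.694, 0.72, 0.002, -0.002]
ft_force: [-0.4, -0.8, 0.3]
grip_width: 0.413
[ 0.43038778 -0.04058056  0.28394463] [-0.40782319 -0.82625388  0.31126457]
p1 405 [0.5739 0.1162] top [0.0455 0.0466 0.0471]
p2 1104 [0.5649 0.0142] top [0.0456 0.0466 0.0471]
p3 29748 [ 0.4329 -0.0276] top [0.3191 0.3383 0.4018]
[ 0.4005 -0.0743  0.7168]
[ 0.5993 -0.1134  0.0789]
[ 0.4527 -0.0828  0.5774]
```

View pics/w42.png

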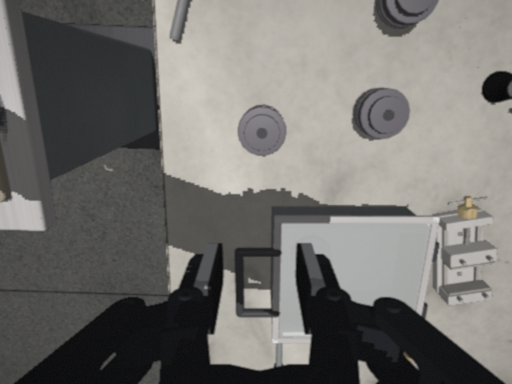

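Run:
```python
from h import *
o=get_obs();p,d=camera("wrist");P=cloud('wrist',d,o)
for n,(u,v) in {'p3':(262,133),'p2':(388,115),'flapL':(300,240),'flapR':(410,240),'barL':(240,260)}.items():
    q=P[v-3:v+4,u-3:u+4].reshape(-1,3);print(n,np.median(q,0).round(4))
```

```text
p3 [ 0.4336 -0.0114  0.0461]
p2 [0.5647 0.0121 0.0462]
flapL [ 0.4778 -0.1194  0.0778]
flapR [ 0.5976 -0.1159  0.0779]
barL [ 0.4143 -0.1453  0.0811]
```

Run:
```python
from h import *
print(hand_in()); print(get_obs()["clock"])
```

```text
the job is handed in; nothing more can be done
None
the job is handed in; nothing more can be done
```

I put a cap on each of the three pots and pressed it home. I then folded the stay, shut the flap and handed in shortly after 59 s on the clock, with the gripper clear of everything.

**Last checks**
- **Caps:** the top of each cap's boss read 45.5–46.2 mm, and fully home is 46 mm. Each press ended at a firm stop of about 20–29 N.
- **Spare cap:** one is left, seated where it was in the case.
- **Flap and stay:** the flap surface reads 78 mm at both front and back, so it is level and shut. The stay pin's top reads 68 mm, which is folded.

**What went wrong or disagreed**
- **Stay pushed forward:** when first lowering the flap I went a little too far and moved the stay off upright. I raised the flap again, put the stay back against its stop and let the flap down a second time.
- **Pot nearest the robot moved:** it now stands about 14 mm from where I capped it. I think that is the knock the task warned of, though I did not see it happen. Its cap is still fully home.
- **Flap-height readings:** two of the three readings from the top camera were useless because the arm was in the way. The wrist camera gave the figures above.

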